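Unload the UV ageing carousel into the specimen case

ROBOT

A 7-joint arm with a two-finger parallel gripper is mounted at the origin on the work surface. World frame = base frame: x ahead of the robot, y to its left, z up, the work surface at z = 0. Lengths are in mm, angles in rad, forces in N, time in s.
With the tool pointing down it reaches from about 425 to 1025 mm from the base axis. Payload 9.4 kg.
Tool frame: the origin (TCP) lies between the finger pads; the fingertips stand 17 mm ahead of it and the grasp point (between the pads) lies 2 mm behind it; x points along the fingers, z is the direction in which the jaws open and shut, and the axes are right-handed (so a half turn about x gives the same grasp; the last joint's range is limited). The gripper opens to 93 mm and grips with 3 to 60 N. Pads are 15 mm wide; open, the fingers measure 128 mm over their backs; the gripper's body (75 mm by 188 mm) begins 65 mm behind the grasp point.
Start: joints at [-1.324, 0.599, -0.003, 1.599, 0.002, 0.943, -0.08], TCP at [230.678, 687.322, 235.618] pointing down, gripper open.
Joint ranges: [-2.57, 2.57], [-0.35, 1.97], [-1.29, 1.29], [0.11, 2.56], [-1.05, 4.19], [0.11, 1.86], [-2.63, 2.63]. Speed limits (rad/s): [2.22, 2.22, 3.01, 3.01, 3.14, 3.14, 3.14].

INTERFACE

Orientations are given as a unit quaternion [w, x, y, z].
In Python, from bench import robot gives the robot as it stands.
- The arm moves only by the tool move_arm, never from a script. Its argument "series" is a list of rows, each a list of 3 entries, a list of its own where there are three numbers: the finger opening in m, from 0 to 0.093, then the shift along the tool's x, y, z in m, then the turn about the tool's x in degrees. A call has 1 to 8 rows; each row is the pose to reach, as a shift and turn from the pose measured when the call began, along the tool's axes at that moment; what a row does not reach only later rows make up. A row lasts 1/10 s, in which the tool goes at most 50 mm and 8.59 degrees, less where a joint would pass 70% of its speed; a pose out of reach is approached as far as the arm can. A call with a gripper value outside its range is refused whole. The fingers move at their own pace and stop on an object; "grip_force" is the grip in N (left out, the last holds). Time passes only in rows, so rows that repeat a pose let the fingers close. It gives the time, the measured TCP pose, the force and the opening at its end, in the units of the state.
- robot.state(): the state, without advancing time (a new reading comes with each control period).
- robot.camera(name): name is "scene" or "side" or "wrist"; returns a dict with "pixels" (400x640x3 uint8, red, green, blue), "range_z" (400x640 float32, mm along the optical axis (not along the pixel's ray), 0 where there is no reading), "intrinsics" (3x3 intrinsics, pixels), "extrinsics" (4x4, takes a point from world to camera coordinates); the wrist camera has in their place "hand_eye" (4x4, takes a point from camera to tool coordinates, whose origin is the TCP and whose axes are the tool frame's). Camera axes: x right, y up, looking along -z (the intrinsics and any distortion apply to the point x, -y, -z); pixel columns grow to the right and rows downward; lengths in mm; the calibration is good to about 2 mm. A picture is of the moment at which its call begins: read the wrist's pose just before it.
- robot.hand_in(): hands the job in, once; it reports no verdict.
Trained networks look in a picture, given as the dict that the camera call returned (one of the last four; its "shot" number tells which), for a name from the list of things; names that differ only in an ending like _2 or _b are one class to them, and where a whole thing is asked for, a point or a joint stands for the part that bears it (a point fixed in the world has none). Each returns a list of dicts, best first, with "confidence" (0 to 1); they miss things now and then, are a little off and sometimes report something else, mostly with a low value. They report only what shows in the picture. A call takes as long as a camera call. They do not tell look-alikes from the thing itself.
- robot.look_for(picture, name): "location" ([row, column] in pixels, amid what is visible of it).
The state is a dict: "time_s": time; "qpos": joint angles; "joint_velocities": joint speeds; "effort": joint torques, N m; "ee_pos": TCP position; "eef_rot": TCP orientation; "wrist_force": force on the tool from outside, world axes, zero at the start; "wrist_torque": the same for the moment, N m; "opening": finger opening in mm.
Only numpy, scipy, OpenCV 4.12 (cv2) and the standard library are available. Lean on these libraries where they do the work, as an engineer would, in place of code of your own. Each camera call takes 0.05 s, during which the arm holds its last target. There are 200 camera calls.

TASK

The ageing run is over: first switch the carousel's drive from forward to its centre off position, and only then turn the carousel by its bar grip to bring each square lens cell to the loading opening, take it out and lay it flat in a compartment of its own in the specimen case. Leave the round dosimeter in its pocket, and when all the cells are in, fold the case's lid fully shut. Do not disturb the other things on the bench.

Things in the scene. Friction and masses are not known exactly. Their poses are not given: they have to be found in the camera images.
- unit: fixed UV ageing unit: black box 250 x 250 mm under a clear, faintly amber roof, 78 to 82 mm above the bench. Origin under its centre, on the carousel's axis; its front (-x) faces the robot. It covers the carousel but for the loading opening; bolt heads and bush on the roof reach 85 mm. A lamp housing, 116 mm high, stands on the roof from x = 73 to 123 mm
- opening (a point): the loading opening's middle, 80 mm in -x from the carousel's axis, 51 mm above the bench: a cell in a pocket turned to here has its centre here. Axes of the unit. The opening is a notch in roof and front wall, 100 mm wide (y), from 45 mm in -x (the front, open) to 50 mm in +x of this point. Only here can a cell be taken out
- carousel_grip (a point): middle of the black bar grip on the carousel's axis above the roof: 58 mm long (x), 13 mm thick (y), 97 to 124 mm above the bench, this point half-way; under it a collar of 19 mm radius. It turns with the platter, endlessly, stiffly (0.08 N m), and stays where left. Its x axis (white-dot end) points to pocket 0; pocket k lies k x 60 degrees counter-clockwise from it, seen from above
- pocket5 (a point): centre of the dosimeter in pocket 5 (turns with the carousel). The carousel is an aluminium platter of 112 mm radius, its top 42 mm above the bench, with 6 pockets centred 80 mm from the axis. A pocket is a square seat, one side facing the axis, fenced by strips 4 mm high, 44 mm apart
- cell0_center (a point): square lens cell, present or not (3 or 4 of the five are): black metal plate 40 x 40 mm, 18 mm thick, both faces alike, with a round glass lens, 60 g. The point is its centre, z its thickness axis, x and y square to its sides. At the start it lies flat in carousel pocket 0, square to it. None from the start if absent
- cell1_center (a point): square lens cell, present or not (3 or 4 of the five are): black metal plate 40 x 40 mm, 18 mm thick, both faces alike, with a round glass lens, 60 g. The point is its centre, z its thickness axis, x and y square to its sides. At the start it lies flat in carousel pocket 1, square to it. None from the start if absent
- cell2_center (a point): square lens cell, present or not (3 or 4 of the five are): black metal plate 40 x 40 mm, 18 mm thick, both faces alike, with a round glass lens, 60 g. The point is its centre, z its thickness axis, x and y square to its sides. At the start it lies flat in carousel pocket 2, square to it. None from the start if absent
- cell3_center (a point): square lens cell, present or not (3 or 4 of the five are): black metal plate 40 x 40 mm, 18 mm thick, both faces alike, with a round glass lens, 60 g. The point is its centre, z its thickness axis, x and y square to its sides. At the start it lies flat in carousel pocket 3, square to it. None from the start if absent
- cell4_center (a point): square lens cell, present or not (3 or 4 of the five are): black metal plate 40 x 40 mm, 18 mm thick, both faces alike, with a round glass lens, 60 g. The point is its centre, z its thickness axis, x and y square to its sides. At the start it lies flat in carousel pocket 4, square to it. None from the start if absent
- dosimeter_center (a point): round UV dosimeter, steel disc 36 mm across, 14 mm high with a white window, 60 g, in pocket 5 of the carousel; the point is its centre. It stays there
- toggle (a joint): drive switch, a steel bat toggle on the controller: 0 = upright = off (centre), +0.5 rad = forward (leans to the controller's +y), -0.5 rad = reverse (leans to -y). Stiff (0.06 N m), stays where left; off is the narrow middle, within about 0.1 rad of upright. It starts in forward
- toggle_pivot (a point): pivot of the toggle, 58 mm above the bench, 3 mm above the controller's top; axes of the controller: the toggle swings in its y-z plane. The bat is 49 mm long from here, 10 mm thick over its outer half, 6 mm below, in a bush 20 mm across. The fixed controller is a box 120 (x) x 100 (y) x 55 mm, centred 20 mm in -x of here, with a dial 22 mm across, 12 mm high at x = -55, y = 24 mm
- case: loose grey specimen case, 97 mm (x) by 220 mm (y), 1.35 kg, origin under its centre, front to -x. Shallow base: floor 4 mm, walls 9 mm high. Along the front four compartments, 52 (x) by 51 (y) mm, parted by dividers as high as the walls, centred at x = -19.5, y = 81, 27, -27, -81 mm; a cell lying in one has its centre at z = 13 mm. Behind them a strip for accessories (x from 9 mm)
- lid (a joint): the case's lid: 0 = shut, grows as its front edge rises; starts open at about 1.7 to 1.85 rad (upright, leaning back a little, away from the robot), end stop at 1.95. The hinge is stiff (0.16 N m): it stays where it is left
- lid_hinge (a point): middle of the lid's hinge line (along the case's y) on the case's far top edge, 48.5 mm in x from the case's centre, 9 mm above the bench; axes of the case. The lid is a hollow cover 97 mm from hinge to front edge, 220 mm wide, 24 mm deep outside; shut, its top is 33 mm above the bench
- cleaner: bystander: small white bottle, 44 mm across, 105 mm high; origin under its centre
- driver_grip (a point): bystander: screwdriver lying on the bench, 170 mm; the point is in its handle
- post: bystander: steel optical post on a round foot 40 mm across, 75 mm high; origin under its centre
- tube: bystander: black lens tube standing, 31 mm across, 22 mm high; origin under its centre
- spectacles: bystander: clear safety spectacles, 140 x 130 mm, 42 mm high; origin under the nose bridge
- clamp: bystander: black table clamp 60 x 22 mm, 23 mm high; origin under its centre
- pot: bystander: white ceramic pot, 68 mm across, 55 mm high; origin under its centre
Things that resemble listed ones, but are neither listed nor needed, are in the scene too. What is shaped like the part that bears cell3_center but pink is not meant. Several things have the shape of the case; the one meant has the colours described above.

How it is judged:
By the outcome, as a careful person would: the job done as asked, in the order asked, and still so for the second after the job is handed in, with the robot touching nothing.
Of cell0, cell1, cell2, cell3, cell4 only 3 to 4 are there at a start; the rules pass over those that are not, and their reading is None.
At some moment in a run one of case may be knocked a few centimetres aside while the robot is not near it.
Once in a run the grip may slacken for a moment while it holds something.
It also fails if it takes over 210 s, if anything falls off the work surface, if the arm or the gripper's body presses on something with over 40 N, if the wrist force passes 120 N, or if a joint passes its speed limit or range.

## Working session

There is one attempt and no reset: what is moved stays moved. The work goes in short steps, Python scripts to look and compute and a tool call to move; the robot and the scene stay as the last step left them, time stands still between calls to the robot, and variables do not carry over. Pictures are saved under pics/ and viewed, about 12 in all and at most 16, crops included, and the job is handed in when it is done.

Besides the shell and the picture viewer there is one more tool, called after "Call:" in YAML: its name, and indented under it one key for each argument. move_arm: Moves the arm, as the interface text tells. Its arguments: {"type":"object","properties":{"series":{"type":"array","items":{"type":"array"}},"grip_force":{"type":"number"}},"required":["series"]}

```bash
ls; mkdir -p pics
cat > h.py <<'E'
import numpy as np, cv2
from bench import robot
from scipy.spatial.transform import Rotation as R
def rot(q): return R.from_quat([q[1],q[2],q[3],q[0]])
def st(): return robot.state()
def pose():
    s=st(); T=np.eye(4); T[:3,:3]=rot(s['eef_rot']).as_matrix(); T[:3,3]=s['ee_pos']; return T
def cam(n):
    T=pose(); c=robot.camera(n)
    c['c2w']= T@np.array(c['hand_eye']) if n=='wrist' else np.linalg.inv(np.array(c['extrinsics']))
    return c
def save(c,f,crop=None,scale=1):
    p=c['pixels'][:,:,::-1]
    if crop: r0,r1,c0,c1=crop; p=p[r0:r1,c0:c1]
    if scale!=1: p=cv2.resize(p,None,fx=scale,fy=scale,interpolation=cv2.INTER_CUBIC)
    cv2.imwrite('pics/'+f,p)
def pts(c):
    K=np.array(c['intrinsics']); z=c['range_z'].astype(float)
    r,cc=np.mgrid[0:z.shape[0],0:z.shape[1]]
    P=np.stack([(cc-K[0,2])/K[0,0]*z,-(r-K[1,2])/K[1,1]*z,-z],-1)
    W=P@c['c2w'][:3,:3].T+c['c2w'][:3,3]; W[z==0]=np.nan; return W
def ray(c,r,cc,h):
    K=np.array(c['intrinsics']); d=c['c2w'][:3,:3]@np.array([(cc-K[0,2])/K[0,0],-(r-K[1,2])/K[1,1],-1]); o=c['c2w'][:3,3]
    return o+d*(h-o[2])/d[2]
def proj(c,p):
    K=np.array(c['intrinsics']); q=np.linalg.inv(c['c2w'])@np.append(p,1); return np.array([K[1,2]-K[1,1]*q[1]/-q[2], K[0,2]+K[0,0]*q[0]/-q[2]])
def shift(target,yaw=None):
    "shift in tool axes (m) to world target mm"
    T=pose(); return np.round(T[:3,:3].T@(np.array(target)-T[:3,3])/1000,4)
E
python3 - <<'E'
from h import *
s=st(); print(s); np.set_printoptions(precision=3,suppress=True); print(pose())
for n in ['scene','side']:
    c=cam(n); save(c,n+'0.png'); print(n,{k:c.get(k) for k in c if k not in('pixels','range_z')})
    W=pts(c)
    for name in ['unit','carousel_grip','cell0_center','dosimeter_center','toggle_pivot','case','lid_hinge','cleaner','post','tube','pot']:
        for d in robot.look_for(c,name)[:4]:
            r,cc=[int(v) for v in d['location']]; print(name,round(d['confidence'],2),r,cc,W[r,cc].round(0))
E
```

```text
pics
{'time_s': 0.0, 'qpos': array([-1.3237108 ,  0.60010995, -0.00258092,  1.60011946,  0.00177935,
        0.94289447, -0.07980257]), 'joint_velocities': array([ 0.00080907,  0.00151474,  0.00089216, -0.00045637,  0.00031413,
       -0.00043955,  0.00108342]), 'effort': array([ 1.41588789e-04, -7.65076232e+01,  1.49770640e+00, -2.52337950e+01,
       -5.22950850e-02,  1.72797282e-02,  1.65920728e-04]), 'ee_pos': array([230.50575804, 686.89726796, 234.77408158]), 'eef_rot': array([ 0.57362296, -0.41323454,  0.57445626,  0.41254566]), 'wrist_force': array([-0.15071425, -0.27868246,  0.01400584]), 'wrist_torque': array([ 0.01124419, -0.02691725,  0.04889871]), 'opening': 93.37555554055685}
[[ -0.     -0.948   0.318 230.506]
 [ -0.001   0.318   0.948 686.897]
 [ -1.     -0.     -0.002 234.774]
 [  0.      0.      0.      1.   ]]
scene {'intrinsics': array([[438.608,   0.   , 321.321],
       [  0.   , 438.608, 193.501],
       [  0.   ,   0.   ,   1.   ]]), 'extrinsics': array([[   -0.036,     0.999,    -0.007,   -85.895],
       [   -0.667,    -0.018,     0.745,   242.597],
       [  
[... 1289 characters left out ...]
[  -0.492,    0.615,   -0.616, -731.752],
       [  -0.011,    0.704,    0.711, 1034.474],
       [   0.   ,    0.   ,    0.   ,    1.   ]])}
unit 0.68 205 354 [553.  -1.  82.]
carousel_grip 0.91 201 338 [539.  72.  42.]
dosimeter_center 0.61 205 353 [549.  -1.  84.]
dosimeter_center 0.58 203 323 [480.  69.  66.]
toggle_pivot 0.72 310 405 [ 480. -362.   54.]
toggle_pivot 0.39 204 328 [494.  60.  62.]
case 0.74 152 295 [546. 402.  14.]
case 0.73 124 262 [500. 604.  37.]
lid_hinge 0.83 126 261 [492. 599.  33.]
lid_hinge 0.8 159 292 [521. 379.   6.]
cleaner 0.46 156 357 [695. 199.  78.]
post 0.73 243 433 [ 723. -200.    2.]
tube 0.51 219 284 [360. 119.   7.]
pot 0.76 355 377 [ 362. -409.    9.]
```

View pics/scene0.png

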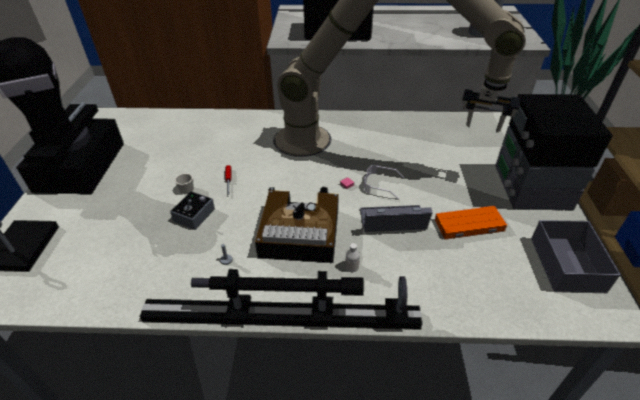

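View pics/side0.png

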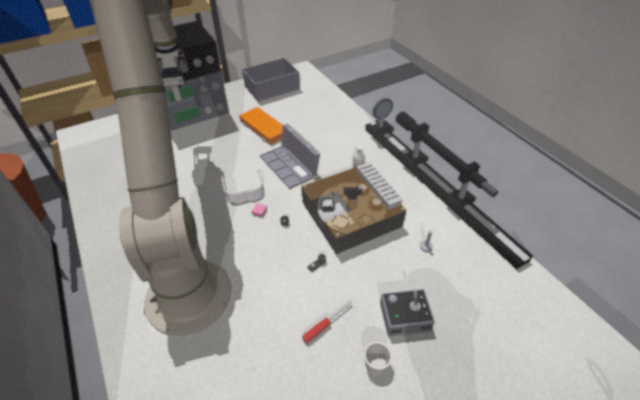

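The scene picture shows the unit at (row 225, col 300), with its opening facing the robot. The grey open case is at (217, 397). The orange shut case at (221, 470) is a look-alike. The controller is at (210, 192). The pink cell at (183, 347) is a look-alike. I'll move over the unit for a close view.

Call:
move_arm:
  series:
    - [0.093, [-0.12, -0.23, -0.26], 0]
    - [0.093, [-0.12, -0.23, -0.26], 0]
    - [0.093, [-0.12, -0.23, -0.26], 0]
    - [0.093, [-0.12, -0.23, -0.26], 0]
    - [0.093, [-0.12, -0.23, -0.26], 0]
    - [0.093, [-0.12, -0.23, -0.26], 0]
    - [0.093, [-0.12, -0.23, -0.26], 0]
    - [0.093, [-0.12, -0.23, -0.26], 0]

```text
time_s: 2.0
ee_pos: [368.3, 363.4, 357.6]
eef_rot: [0.576, -0.412, 0.574, 0.411]
wrist_force: [0.9, 0.4, 0.3]
opening: 92.8
```

Run:
```python
from h import *
np.set_printoptions(precision=3,suppress=True); s=st(); print(s['time_s'],s['ee_pos'],s['qpos'],s['wrist_force'])
c=cam('wrist'); save(c,'w0.png'); print(c['hand_eye'],c['intrinsics'])
for g,h in [((480,0),0),((460,20),200)]: pass
print(shift([500,0,400]))
W=pts(c)
for name in ['case','lid_hinge']:
    for d in robot.look_for(c,name)[:4]:
        r,cc=[int(v) for v in d['location']]; print(name,round(d['confidence'],2),r,cc,W[r,cc].round(0))
```

```text
2.0 [368.343 363.402 357.63 ] [-0.925  0.216  0.045  1.917 -0.01   1.006  0.365] [0.859 0.406 0.339]
[[   0.       0.257   -0.966 -149.499]
 [   0.001    0.966    0.257   71.33 ]
 [   1.      -0.001   -0.       1.408]
 [   0.       0.       0.       1.   ]] [[301.317   0.    319.98 ]
 [  0.    301.317 196.533]
 [  0.      0.      1.   ]]
[-0.042 -0.242 -0.301]
case 0.72 188 500 [502. 627.  34.]
lid_hinge 0.91 233 347 [508. 369.   4.]
lid_hinge 0.78 194 497 [510. 621.  33.]
lid_hinge 0.75 131 249 [287. 274.  19.]
```

View pics/w0.png

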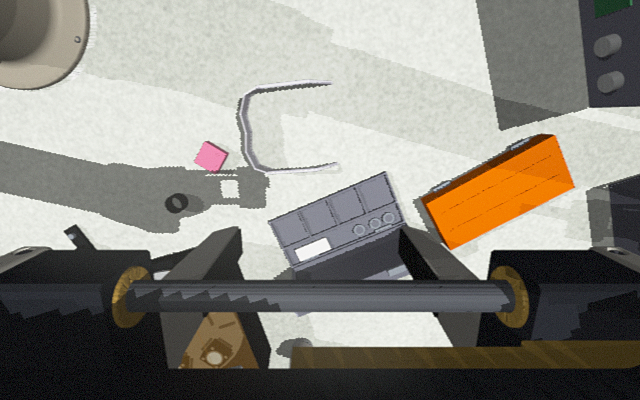

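The wrist view shows the grey case with its lid open beyond it at about (225, 345) and the orange look-alike at (190, 500). The pink cell is at (157, 211). I'll carry on over the unit.

Call:
move_arm:
  series:
    - [0.093, [-0.04, -0.3, -0.28], 0]
    - [0.093, [-0.04, -0.3, -0.28], 0]
    - [0.093, [-0.04, -0.3, -0.28], 0]
    - [0.093, [-0.04, -0.3, -0.28], 0]
    - [0.093, [-0.04, -0.3, -0.28], 0]
    - [0.093, [-0.04, -0.3, -0.28], 0]
    - [0.093, [-0.04, -0.3, -0.28], 0]
    - [0.093, [-0.04, -0.3, -0.28], 0]

```text
time_s: 2.95
ee_pos: [556.3, 18.1, 394.0]
eef_rot: [0.574, -0.413, 0.573, 0.414]
wrist_force: [1.2, 0.7, -0.2]
opening: 92.9
```

Run:
```python
from h import *
np.set_printoptions(precision=3,suppress=True); s=st(); print(s['time_s'],s['ee_pos'],s['qpos'],s['wrist_force'])
c=cam('wrist'); save(c,'w1.png')
W=pts(c)
for name in ['unit','carousel_grip','dosimeter_center','cell0_center','toggle_pivot','toggle','case']:
    for d in robot.look_for(c,name)[:5]:
        r,cc=[int(v) for v in d['location']]; print(name,round(d['confidence'],2),r,cc,W[r,cc].round(0))
```

```text
2.95 [556.279  18.104 393.958] [-0.349  0.246  0.278  1.795 -0.077  1.11   1.203] [ 1.178  0.746 -0.244]
unit 0.78 174 340 [578.  45.  97.]
carousel_grip 0.9 131 316 [509.  29.  42.]
toggle_pivot 0.63 191 101 [ 488. -342.   55.]
toggle_pivot 0.34 81 541 [549. 398.  27.]
toggle 0.22 260 239 [ 695. -192.   10.]
case 0.8 64 515 [512. 376.   4.]
case 0.62 28 623 [511. 523.  33.]
```

View pics/w1.png

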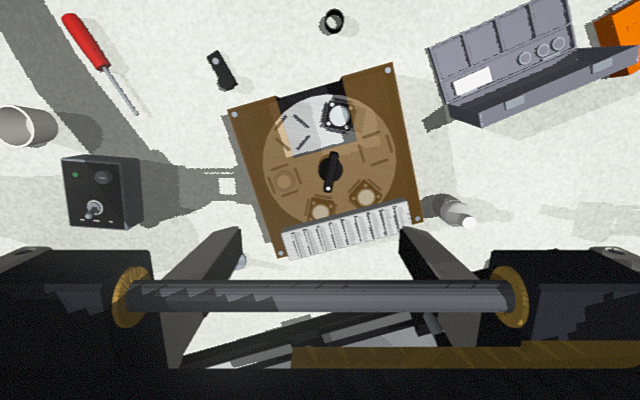

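Run:
```python
from h import *
np.set_printoptions(precision=1,suppress=True)
c=cam('wrist'); save(c,'w1c.png',(55,265,222,428),3.6)
np.savez('w1.npz',**{k:c[k] for k in ('pixels','range_z','intrinsics','c2w')})
W=pts(c)
m=(abs(W[...,0]-555)<190)&(abs(W[...,1]-10)<190)&(W[...,2]>70)&(W[...,2]<95); 
q=W[m][:,:2].astype(np.float32); print(len(q),cv2.minAreaRect(q), np.percentile(W[m][:,2],[5,50,95]))
m2=(abs(W[...,0]-555)<80)&(abs(W[...,1]-20)<80)&(W[...,2]>112)&(W[...,2]<130)
print(cv2.minAreaRect(W[m2][:,:2].astype(np.float32)),m2.sum(),W[m2].mean(0))
m3=(abs(W[...,0]-490)<120)&(abs(W[...,1]+345)<120)&(W[...,2]>50)&(W[...,2]<59)
print('ctl',cv2.minAreaRect(W[m3][:,:2].astype(np.float32)),m3.sum())
m4=(abs(W[...,0]-490)<120)&(abs(W[...,1]+345)<120)&(W[...,2]>72)&(W[...,2]<110)
print('bat',W[m4][np.argsort(W[m4][:,2])][::6])
```

```text
17538 ((581.2097778320312, 56.26582336425781), (301.48651123046875, 276.09136962890625), 86.87739562988281) [80.9 82.4 83.9]
((566.5609741210938, 31.832197189331055), (13.172220230102539, 57.177581787109375), 61.09288024902344) 379 [565.4  32.  123.4]
ctl ((458.67596435546875, -386.9286804199219), (182.5648193359375, 153.17880249023438), 66.57225799560547) 3925
bat [[ 509.6 -357.8   72.7]
 [ 514.7 -349.9   81.4]
 [ 511.9 -348.3   85.8]
 [ 515.2 -345.6   89.2]
 [ 512.5 -345.    92.4]
 [ 518.7 -344.    95.6]
 [ 514.6 -343.7   97.5]
 [ 513.6 -345.2   99.2]
 [ 515.9 -342.   100.4]
 [ 518.7 -343.   101.2]
 [ 517.7 -345.3  101.8]
 [ 515.7 -345.1  102.8]]
```

View pics/w1c.png

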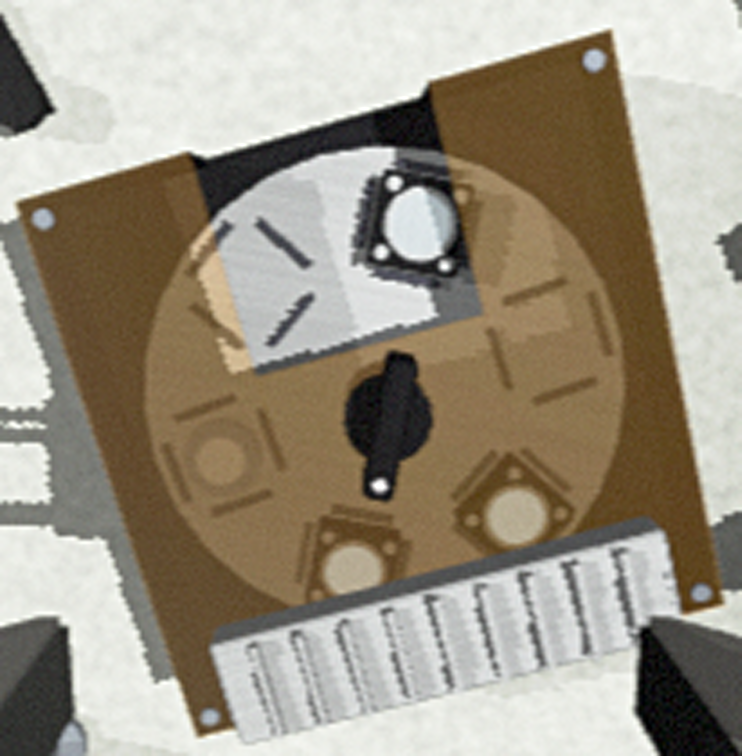

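The crop shows the white dot at (487, 380), so pocket 0 faces away from the robot.
- **Pocket 0:** cell at (570, 350).
- **Pocket 1:** cell at (515, 510).
- **Pocket 2:** empty, at (340, 545).
- **Pocket 3:** cell at (222, 420).
- **Pocket 4:** empty, at (285, 265).
- **Pocket 5:** dosimeter, at (460, 218).

So there are three cells: 0, 1 and 3. Next is the controller.

Call:
move_arm:
  series:
    - [0.093, [0.14, -0.09, -0.37], 0]
    - [0.093, [0.14, -0.09, -0.37], 0]
    - [0.093, [0.14, -0.09, -0.37], 0]
    - [0.093, [0.14, -0.09, -0.37], 0]
    - [0.093, [0.14, -0.09, -0.37], 0]
    - [0.093, [0.14, -0.09, -0.37], 0]
    - [0.093, [0.14, -0.09, -0.37], 0]
    - [0.093, [0.14, -0.09, -0.37], 0]

```text
time_s: 4.2
ee_pos: [523.6, -356.7, 254.4]
eef_rot: [0.574, -0.413, 0.573, 0.414]
wrist_force: [0.3, 1.4, 1.0]
opening: 92.8
```

Run:
```python
from h import *
np.set_printoptions(precision=1,suppress=True)
d=dict(np.load('w1.npz'))
B=np.array([ray(d,55+y/3.6,222+x/3.6,84)[:2] for x,y in [(43,218),(595,60),(702,592),(210,717)]])
print('bolts',B,B.mean(0)); v=B[1]-B[0]; u=B[2]-B[1]; w=B[2]-B[3]; print([np.degrees(np.arctan2(*a[::-1])) for a in (v,u,w)],np.linalg.norm(v),np.linalg.norm(u))
s=st(); print(s['time_s'],s['ee_pos'],s['qpos'])
c=cam('wrist'); save(c,'w2.png'); W=pts(c)
np.savez('w2.npz',**{k:c[k] for k in ('pixels','range_z','intrinsics','c2w')})
for n in ['toggle_pivot','toggle']:
    for e in robot.look_for(c,n)[:2]: r,cc=[int(v) for v in e['location']]; print(n,e['confidence'],r,cc,W[r,cc])
near=(abs(W[...,0]-490)<110)&(abs(W[...,1]+350)<110)
m=near&(abs(W[...,2]-55)<2.5); print('top',cv2.minAreaRect(W[m][:,:2].astype(np.float32)),m.sum())
m=near&(W[...,2]>70)&(W[...,2]<112); P=W[m]
for z in range(70,112,5):
    q=P[(P[:,2]>=z)&(P[:,2]<z+5)]
    if len(q): print(z,len(q),q.mean(0),q.min(0),q.max(0))
```

```text
bolts [[446.3 -75.8]
 [459.4 154.2]
 [689.1 141.7]
 [676.6 -88.4]] [567.9  32.9]
[np.float64(86.75727716819479), np.float64(-3.131742501513974), np.float64(86.89800850553073)] 230.4469424586773 230.10201860421324
4.2 [ 523.6 -356.7  254.4] [ 0.3  0.5  0.3  1.8 -0.2  0.9  2. ]
toggle_pivot 0.78 149 309 [ 486.9 -355.9   55.8]
toggle 0.44 174 320 [ 511.5 -350.8   94.9]
top ((468.4120178222656, -383.2208557128906), (164.08432006835938, 139.48995971679688), 66.9884262084961) 7830
70 11 [ 509.8 -360.7   72.2] [ 508.3 -362.5   70.8] [ 512.5 -358.1   73.9]
75 8 [ 510.9 -359.    76.2] [ 509.4 -360.3   75.4] [ 513.7 -357.1   77.4]
80 12 [ 511.  -356.4   83.4] [ 508.8 -358.8   81.2] [ 516.  -353.3   84.8]
85 21 [ 511.8 -354.9   87.5] [ 509.4 -357.8   85.6] [ 517.  -350.3   89. ]
90 25 [ 512.9 -352.4   92.6] [ 510.  -355.4   90.3] [ 519.  -347.4   94.9]
95 37 [ 514.7 -348.8   97.9] [ 511.1 -353.1   95. ] [ 520.9 -343.1   99.9]
100 48 [ 516.2 -346.7  101.5] [ 512.5 -350.5  100.1] [ 520.  -342.4  103.6]
```

View pics/w2.png

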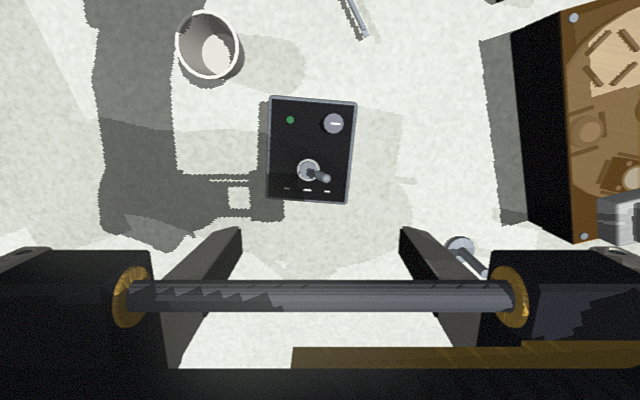

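Run:
```python
from h import *
np.set_printoptions(precision=1,suppress=True)
c=dict(np.load('w2.npz')); W=pts(c)
p=[(96,270),(101,357),(203,349),(197,265)]
B=np.array([ray(c,r,x,55)[:2] for r,x in p]); print(B,B.mean(0)); 
for i in range(4):
    v=B[(i+1)%4]-B[i]; print(np.linalg.norm(v),np.degrees(np.arctan2(v[1],v[0])))
m=np.zeros(W.shape[:2],bool); m[90:212,258:366]=1; m&=(W[...,2]>50)&(W[...,2]<60)
r=cv2.minAreaRect(W[m][:,:2].astype(np.float32)); print(r)
print('bush',ray(c,170,308,59))
T=pose(); print('z dir',np.degrees(np.arctan2(T[1,2],T[0,2])))
```

```text
[[ 418.7 -378. ]
 [ 453.8 -288.6]
 [ 563.3 -331.1]
 [ 524.5 -424.4]] [ 490.1 -355.5]
96.04535545344373 68.56898660904885
117.4791199868818 -21.19998773042619
101.1434695788793 -112.58036378340483
115.54113598408979 156.28526552901812
((490.4848327636719, -357.5047607421875), (100.10382080078125, 120.24456024169922), 67.05850219726562)
bush [ 509.1 -364.6   59. ]
z dir 71.29481924935472
```

Call:
move_arm:
  series:
    - [0.093, [0.08, 0.011, -0.0125], 4.3]
    - [0.093, [0.08, 0.011, -0.0125], 4.3]
    - [0.093, [0.12, 0.011, -0.0125], 4.3]
    - [0.093, [0.155, 0.011, -0.0125], 4.3]
    - [0.093, [0.155, 0.011, -0.0125], 4.3]
    - [0.093, [0.155, 0.011, -0.0125], 4.3]
    - [0.093, [0.155, 0.011, -0.0125], 4.3]
    - [0.093, [0.155, 0.011, -0.0125], 4.3]

```text
time_s: 5.15
ee_pos: [508.3, -366.6, 100.9]
eef_rot: [0.59, -0.391, 0.589, 0.39]
wrist_force: [0.1, -0.1, -0.5]
opening: 93.0
```

Run:
```python
from h import *
np.set_printoptions(precision=4,suppress=True)
T=pose();print(T[:3,3],np.degrees(np.arctan2(T[1,2],T[0,2])),shift([509,-365,99]),st()['wrist_force'])
```

```text
[ 508.2791 -366.5646  100.8529] 67.027262898989 [ 0.0019 -0.0001  0.0017] [ 0.0687 -0.0784 -0.5475]
```

Call:
move_arm:
  series:
    - [0.05, [0.002, 0, 0.0015], 0]
    - [0.03, [0.002, 0, 0.0015], 0]
    - [0.01, [0.002, 0, 0.0015], 0]
    - [0.01, [0.002, 0, 0.0015], 0]
    - [0.01, [0.002, 0, 0.0015], 0]
    - [0.01, [0.002, 0, 0.0015], 0]
    - [0.01, [0.002, 0, 0.0015], 0]
    - [0.01, [0.002, 0, 0.0015], 0]
  grip_force: 10

```text
time_s: 5.95
ee_pos: [509.3, -364.6, 98.9]
eef_rot: [0.59, -0.39, 0.589, 0.391]
wrist_force: [2.0, 2.1, 3.1]
opening: 33.6
```

Call:
move_arm:
  series:
    - [0.01, [0, 0, 0], 0]
    - [0.01, [0, 0, 0], 0]
    - [0.01, [0, 0, 0], 0]
    - [0.01, [0, 0, 0], 0]

```text
time_s: 6.35
ee_pos: [509.2, -364.7, 98.9]
eef_rot: [0.59, -0.391, 0.589, 0.391]
wrist_force: [1.5, 1.9, 1.3]
opening: 10.3
```

Run:
```python
from h import *
np.set_printoptions(precision=4,suppress=True)
T=pose();print(T[:3,3],shift([509,-365,99]),st()['wrist_force'],st()['opening'])
c=cam('wrist');save(c,'w3.png',(120,330,200,440),3)
```

```text
[ 509.241  -364.6937   98.8822] [-0.0001  0.0001 -0.0004] [1.5191 1.903  1.3168] 10.263497113106549
```

View pics/w3.png

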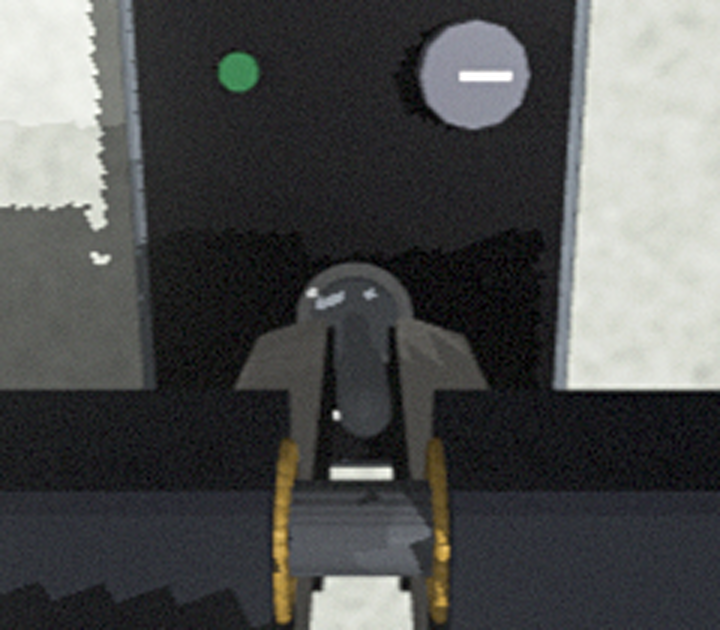

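The bat (row 360, col 362 in the crop) is held upright between the pads, centred over its bush. I'll release it and rise straight up.

Call:
move_arm:
  series:
    - [0.03, [0, 0, 0], 0]
    - [0.06, [0, 0, 0], 0]
    - [0.06, [0, 0, 0], 0]
    - [0.06, [0, 0, 0], 0]
    - [0.06, [-0.05, 0, 0], 0]
    - [0.06, [-0.1, 0, 0], 0]
    - [0.06, [-0.15, 0, 0], 0]
    - [0.06, [-0.15, 0, 0], 0]

```text
time_s: 7.2
ee_pos: [511.1, -367.2, 255.5]
eef_rot: [0.592, -0.394, 0.588, 0.387]
wrist_force: [0.1, -0.5, 0.2]
opening: 59.6
```

Run:
```python
from h import *
np.set_printoptions(precision=3,suppress=True)
print(st()['opening'])
c=cam('wrist'); W=pts(c)
P=W[(abs(W[...,0]-509)<30)&(abs(W[...,1]+365)<30)&(W[...,2]>70)&(W[...,2]<112)]
u=np.array([np.cos(np.radians(67)),np.sin(np.radians(67))])
L=(P[:,:2]-[509,-365])@u
for z in range(70,112,6):
    k=(P[:,2]>=z)&(P[:,2]<z+6)
    if k.any(): print(z,k.sum(),'lateral',L[k].mean(),L[k].min(),L[k].max())
T=pose();print(T[:3,3],np.degrees(np.arctan2(T[1,2],T[0,2])),'grip',shift([566.8,32.2,250]))
```

```text
59.566963475816834
70 2 lateral 0.6708869246072285 0.10793928029805264 1.2338345689164045
82 7 lateral 0.26886304321950266 -3.115684017109344 4.433450992797003
88 10 lateral 0.7498654409336437 -3.0948511439510646 5.409923356549359
94 13 lateral 0.36183894290733487 -3.0094367036727823 5.318917350025882
100 46 lateral 1.7466709576064385 -2.9643705929888893 6.27128381981261
106 26 lateral 1.7282048541613255 -0.8849495965360055 5.204645129273305
[ 510.249 -365.953  252.401] 67.04629336518681 grip [0.002 0.103 0.389]
```

The bat reads about 0.02–0.04 rad from upright, so the drive is off. Next is the carousel grip.

Call:
move_arm:
  series:
    - [0.06, [0.002, 0.103, 0.389], 5.9]
    - [0.06, [0.002, 0.103, 0.389], 5.9]
    - [0.06, [0.002, 0.103, 0.389], 5.9]
    - [0.06, [0.002, 0.103, 0.389], 5.9]
    - [0.06, [0.002, 0.103, 0.389], 5.9]
    - [0.06, [0.002, 0.103, 0.389], 5.9]
    - [0.06, [0.002, 0.103, 0.389], 5.9]
    - [0.06, [0.002, 0.103, 0.389], 5.9]

```text
time_s: 8.05
ee_pos: [566.2, 33.0, 248.6]
eef_rot: [0.61, -0.361, 0.608, 0.358]
wrist_force: [0.9, -0.5, 0.4]
opening: 59.8
```

Call:
move_arm:
  series:
    - [0.06, [0, 0, 0], 0]
    - [0.06, [0, 0, 0], 0]

```text
time_s: 8.25
ee_pos: [565.6, 34.6, 247.2]
eef_rot: [0.608, -0.362, 0.608, 0.359]
wrist_force: [0.2, -0.6, 0.3]
opening: 60.2
```

Run:
```python
from h import *
np.set_printoptions(precision=4,suppress=True)
T=pose();print(T[:3,3],np.degrees(np.arctan2(T[1,2],T[0,2])),st()['qpos'])
c=cam('wrist'); W=pts(c)
m=(abs(W[...,0]-566)<45)&(abs(W[...,1]-32)<45)&(W[...,2]>112)&(W[...,2]<130)
r=cv2.minAreaRect(W[m][:,:2].astype(np.float32)); print(r); print(shift([*r[0],118]))
```

```text
[565.5671  34.6426 247.2265] 61.34954860731041 [-0.4426  0.4144  0.3909  1.9739 -0.2127  0.7902  1.1393]
((566.64990234375, 32.617958068847656), (12.31661319732666, 56.979400634765625), 61.25078582763672)
[ 0.1296 -0.0004  0.0006]
```

Call:
move_arm:
  series:
    - [0.06, [0.05, 0, 0.0005], 0]
    - [0.06, [0.1, 0, 0.0005], 0]
    - [0.06, [0.129, 0, 0.0005], 0]
    - [0.06, [0.129, 0, 0.0005], 0]
    - [0.04, [0.129, 0, 0.0005], 0]
    - [0.01, [0.129, 0, 0.0005], 0]
    - [0.01, [0.129, 0, 0.0005], 0]
    - [0.01, [0.129, 0, 0.0005], 0]
  grip_force: 40

```text
time_s: 9.1
ee_pos: [566.9, 32.8, 120.0]
eef_rot: [0.61, -0.362, 0.608, 0.358]
wrist_force: [0.5, -0.1, 0.1]
opening: 32.4
```

Call:
move_arm:
  series:
    - [0.01, [0, 0, 0], 0]
    - [0.01, [0, 0, 0], 0]
    - [0.01, [0, 0, 0], 0]
    - [0.01, [0, 0, 0], 0]
    - [0.01, [0, 0, 0], 0]

```text
time_s: 9.6
ee_pos: [566.4, 31.4, 120.5]
eef_rot: [0.61, -0.362, 0.608, 0.357]
wrist_force: [-4.1, -4.4, 7.9]
opening: 12.6
```

Run:
```python
from h import *
np.set_printoptions(precision=4,suppress=True)
T=pose();print(T[:3,3],np.degrees(np.arctan2(T[1,2],T[0,2])),st()['wrist_force'],st()['opening'])
```

```text
[566.3611  31.3747 120.5453] 61.11720659019363 [-4.0816 -4.4157  7.9498] 12.624514400393613
```

Call:
move_arm:
  series:
    - [0.01, [0, 0, 0], -6.5]
    - [0.01, [0, 0, 0], -13]
    - [0.01, [0, 0, 0], -19.5]
    - [0.01, [0, 0, 0], -25.7]
    - [0.01, [0, 0, 0], -25.7]
    - [0.01, [0, 0, 0], -25.7]
    - [0.01, [0, 0, 0], -25.7]
    - [0.01, [0, 0, 0], -25.7]

```text
time_s: 10.4
ee_pos: [566.2, 31.0, 120.6]
eef_rot: [0.514, -0.488, 0.514, 0.483]
wrist_force: [-1.3, -2.4, 0.6]
opening: 12.8
```

Run:
```python
from h import *
np.set_printoptions(precision=4,suppress=True)
T=pose();print(T[:3,3],np.degrees(np.arctan2(T[1,2],T[0,2])),st()['wrist_force'],st()['wrist_torque'],st()['opening'])
```

```text
[566.2207  31.0077 120.5502] 86.71465563533464 [-1.3176 -2.4078  0.6148] [-0.5575  0.1625 -0.0431] 12.787374877912553
```

Call:
move_arm:
  series:
    - [0.03, [0, 0, 0], 0]
    - [0.05, [0, 0, 0], 0]
    - [0.05, [0, 0, 0], 0]
    - [0.05, [-0.03, 0, 0], 0]
    - [0.05, [-0.08, 0.04, 0], 0]
    - [0.05, [-0.11, 0.08, 0.001], 0]
    - [0.05, [-0.11, 0.08, 0.001], 0]
    - [0.05, [-0.11, 0.08, 0.001], 0]

```text
time_s: 11.2
ee_pos: [485.4, 37.6, 231.6]
eef_rot: [0.515, -0.488, 0.513, 0.483]
wrist_force: [0.9, 0.0, 0.3]
opening: 50.0
```

Run:
```python
from h import *
np.set_printoptions(precision=4,suppress=True)
c=cam('wrist'); W=pts(c); save(c,'w4.png',(80,330,170,470),2.5)
T=pose();print(T[:3,3],np.degrees(np.arctan2(T[1,2],T[0,2])),st()['qpos'],st()['opening'])
m=(abs(W[...,0]-487)<33)&(abs(W[...,1]-37)<33)&(W[...,2]>54)&(W[...,2]<67)
P=W[m];print(len(P),np.percentile(P[:,2],[5,50,95]));r=cv2.minAreaRect(P[:,:2].astype(np.float32)); print(r); print(shift([*r[0],67]))
m=(abs(W[...,0]-566)<45)&(abs(W[...,1]-32)<45)&(W[...,2]>112)&(W[...,2]<130)
print(cv2.minAreaRect(W[m][:,:2].astype(np.float32)),m.sum())
```

```text
[486.4571  37.6394 230.7313] 86.76742539045398 [-0.3752  0.3268  0.2328  2.1512 -0.1117  0.6685  1.4474] 50.00250814055474
1308 [59.1744 60.5821 61.8673]
((486.8631896972656, 36.41743469238281), (39.61202621459961, 39.45331573486328), 86.92407989501953)
[ 0.1637  0.0007 -0.0006]
((552.1819458007812, 32.608741760253906), (12.543063163757324, 28.771299362182617), 86.82613372802734) 433
```

View pics/w4.png

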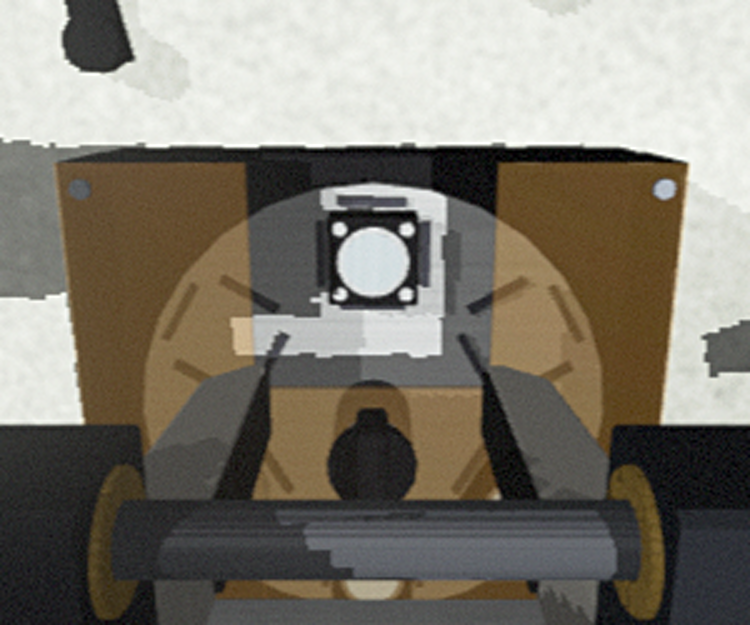

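The cell sits squarely in the notch at (260, 372) of the crop. It measures (486.9, 36.4), yaw 86.9°. I'll descend and grip.

Call:
move_arm:
  series:
    - [0.05, [0.05, 0.0005, -0.0005], 0]
    - [0.05, [0.1, 0.0005, -0.0005], 0]
    - [0.05, [0.14, 0.0005, -0.0005], 0]
    - [0.05, [0.165, 0.0005, -0.0005], 0]
    - [0.05, [0.165, 0.0005, -0.0005], 0]
    - [0.05, [0.165, 0.0005, -0.0005], 0]
    - [0.03, [0.165, 0.0005, -0.0005], 0]
    - [0.03, [0.165, 0.0005, -0.0005], 0]
  grip_force: 30

```text
time_s: 12.05
ee_pos: [486.5, 35.7, 61.4]
eef_rot: [0.513, -0.487, 0.515, 0.484]
wrist_force: [4.0, -2.4, -41.5]
opening: 50.6
```

Call:
move_arm:
  series:
    - [0.03, [0, 0, 0], 0]
    - [0.03, [0, 0, 0], 0]
    - [0.03, [0, 0, 0], 0]

```text
time_s: 12.35
ee_pos: [487.2, 35.6, 59.6]
eef_rot: [0.513, -0.487, 0.516, 0.484]
wrist_force: [1.1, -0.2, -11.4]
opening: 51.2
```

Run:
```python
from h import *
np.set_printoptions(precision=4,suppress=True)
T=pose();print(T[:3,3],np.degrees(np.arctan2(T[1,2],T[0,2])),st()['wrist_force'],st()['wrist_torque'],st()['opening'])
```

```text
[487.2036  35.5982  59.562 ] 86.71572042228986 [  1.1003  -0.2416 -11.4105] [-0.0376 -0.4349 -0.0112] 51.247910968907085
```

The fingers overshot downward and closed on the outside of the fence strips: opening 51 mm, TCP z 59.6. I'll open, rise to the right height and settle before closing.

Call:
move_arm:
  series:
    - [0.055, [0, 0, 0], 0]
    - [0.055, [0, 0, 0], 0]
    - [0.055, [-0.004, 0, 0.0005], 0]
    - [0.055, [-0.007, 0, 0.0005], 0]
    - [0.055, [-0.007, 0, 0.0005], 0]
    - [0.055, [-0.007, 0, 0.0005], 0]

```text
time_s: 12.95
ee_pos: [487.4, 36.2, 66.4]
eef_rot: [0.513, -0.487, 0.516, 0.484]
wrist_force: [0.6, -0.2, -0.4]
opening: 55.0
```

Run:
```python
from h import *
np.set_printoptions(precision=4,suppress=True)
T=pose();print(T[:3,3],np.degrees(np.arctan2(T[1,2],T[0,2])),st()['wrist_force'],st()['wrist_torque'],st()['opening'],shift([486.9,36.4,66]))
```

```text
[487.3571  36.1639  66.395 ] 86.71919188703977 [ 0.6157 -0.2217 -0.3589] [-0.0258  0.0153  0.0258] 54.951713872807495 [0.0004 0.0005 0.0002]
```

Call:
move_arm:
  series:
    - [0.045, [0, 0.0005, 0], 0]
    - [0.035, [0, 0.0005, 0], 0]
    - [0.035, [0, 0.0005, 0], 0]
    - [0.035, [0, 0.0005, 0], 0]
    - [0.035, [0, 0.0005, 0], 0]
    - [0.035, [0, 0.0005, 0], 0]

```text
time_s: 13.55
ee_pos: [486.8, 36.2, 66.4]
eef_rot: [0.513, -0.487, 0.516, 0.484]
wrist_force: [1.0, -0.0, -1.4]
opening: 39.3
```

Run:
```python
from h import *
np.set_printoptions(precision=4,suppress=True)
T=pose();print(T[:3,3],np.degrees(np.arctan2(T[1,2],T[0,2])),st()['wrist_force'],st()['wrist_torque'],st()['opening'])
```

```text
[486.842   36.1684  66.3714] 86.71755607385975 [ 0.9693 -0.0394 -1.4025] [-0.0097 -0.0048  0.0048] 39.302727773473634
```

Call:
move_arm:
  series:
    - [0.035, [-0.03, 0, 0], 0]
    - [0.035, [-0.08, 0, 0], 0]
    - [0.035, [-0.13, 0, 0], 0]
    - [0.035, [-0.18, 0, 0.03], 8]
    - [0.035, [-0.195, 0, 0.08], 16]
    - [0.035, [-0.195, -0.008, 0.13], 24]
    - [0.035, [-0.195, -0.012, 0.17], 32]
    - [0.035, [-0.195, -0.016, 0.2], 40]

```text
time_s: 14.35
ee_pos: [513.9, 240.5, 260.4]
eef_rot: [0.649, -0.281, 0.65, 0.278]
wrist_force: [-0.1, 0.4, -0.4]
opening: 39.5
```

Run:
```python
from h import *
np.set_printoptions(precision=4,suppress=True)
T=pose();print(T[:3,3],np.degrees(np.arctan2(T[1,2],T[0,2])),st()['opening'],shift([500,325,260]),st()['qpos'])
```

```text
[513.9496 240.4576 260.3912] 46.59165301994074 39.54701498330898 [-0.      0.0682  0.0518] [-0.8515  0.4058  0.4356  1.957  -0.2219  0.8268  0.5175]
```

Call:
move_arm:
  series:
    - [0.035, [0, 0.035, 0.025], 8]
    - [0.035, [0, 0.068, 0.052], 16]
    - [0.035, [0, 0.068, 0.052], 24]
    - [0.035, [0, 0.068, 0.052], 32]
    - [0.035, [0, 0.068, 0.052], 40]
    - [0.035, [0, 0.068, 0.052], 42]
    - [0.035, [0, 0.068, 0.052], 42]

```text
time_s: 15.05
ee_pos: [500.0, 325.0, 259.8]
eef_rot: [0.707, -0.031, 0.706, 0.027]
wrist_force: [0.1, -0.7, -1.0]
opening: 40.0
```

Run:
```python
from h import *
np.set_printoptions(precision=3,suppress=True)
T=pose();print(T[:3,3],np.degrees(np.arctan2(T[1,2],T[0,2])),st()['opening'],st()['qpos'])
c=cam('wrist'); W=pts(c); save(c,'w5.png')
np.savez('w5.npz',**{k:c[k] for k in ('pixels','range_z','intrinsics','c2w')})
for n in ['case','lid','lid_hinge']:
    for e in robot.look_for(c,n)[:3]: r,cc=[int(v) for v in e['location']]; print(n,e['confidence'],r,cc,W[r,cc])
```

```text
[500.017 325.009 259.785] 4.723949803242667 40.01355912663796 [-1.106  0.48   0.638  1.902 -0.359  0.878 -0.207]
case 0.69 129 332 [511.456 381.184   5.247]
case 0.61 7 359 [527.7   515.893  32.704]
lid 0.79 124 368 [541.94  393.108 105.444]
lid 0.72 3 354 [521.765 519.347  32.587]
lid_hinge 0.9 125 335 [514.704 386.683   8.696]
lid_hinge 0.74 8 359 [528.159 516.129  28.809]
```

View pics/w5.png

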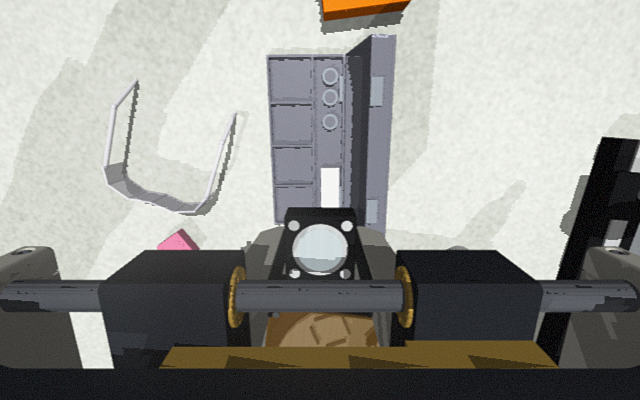

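```bash
cat >> h.py <<'E'
def case_fit(c,x0=440,x1=640,y0=230,y1=500,show=True):
    W=pts(c); V=np.hypot(0,0)
    hsv=cv2.cvtColor(c['pixels'],cv2.COLOR_RGB2HSV)
    m=(W[...,0]>x0)&(W[...,0]<x1)&(W[...,1]>y0)&(W[...,1]<y1)&(W[...,2]>2.5)&(W[...,2]<14)
    n,l,s,_=cv2.connectedComponentsWithStats(m.astype(np.uint8)); k=1+np.argmax(s[1:,4]); P=W[l==k]
    r=cv2.minAreaRect(P[:,:2].astype(np.float32))
    return P,r,W
E
python3 - <<'E'
from h import *
np.set_printoptions(precision=2,suppress=True)
c=dict(np.load('w5.npz')); P,r,W=case_fit(c); print(r,len(P))
# walls
w=P[(P[:,2]>7)&(P[:,2]<12)]; r2=cv2.minAreaRect(w[:,:2].astype(np.float32)); print('walls',r2,cv2.boxPoints(r2))
L=W[(W[...,0]>500)&(W[...,0]<680)&(W[...,1]>260)&(W[...,1]<510)&(W[...,2]>95)&(W[...,2]<112)]
print('lidtop',cv2.minAreaRect(L[:,:2].astype(np.float32)),L[:,2].max(),len(L))
# profile across the case mid
import itertools
for z in range(15,110,10):
    q=W[(W[...,0]>500)&(W[...,0]<680)&(abs(W[...,1]-400)<10)&(abs(W[...,2]-z)<3)]
    if len(q): print(z,q[:,0].min(),q[:,0].max())
E
```

```text
((492.09423828125, 359.515380859375), (118.82259368896484, 223.29493713378906), 4.187381744384766) 12971
walls ((490.6856384277344, 358.7916564941406), (118.87630462646484, 220.66856384277344), 5.0166192054748535) [[421.83 463.51]
 [441.12 243.68]
 [559.54 254.08]
 [540.25 473.9 ]]
lidtop ((555.0567016601562, 373.9925537109375), (25.132272720336914, 201.43238830566406), 5.451744556427002) 109.25589393350566 4627
15 523.8561508650181 548.2578817661279
25 547.5149963451705 549.789898828883
35 548.824783337494 550.9014450074266
105 540.0481586151403 563.8770608402034
```

Run:
```python
from h import *
np.set_printoptions(precision=2,suppress=True)
c=dict(np.load('w5.npz')); W=pts(c)
g=c['pixels'].astype(int)
print('rowscan'); 
for r in (70,100,130,160,200): print(r,[int(v) for v in g[r,258:282].mean(-1)])
print('colscan',[int(v) for v in g[48:66,290].mean(-1)], [int(v) for v in g[205:240,280].mean(-1)])
for r,x in [(57,267),(215,274),(56,345),(103,290),(147,290),(183,290),(228,280)]: print(r,x,ray(c,r,x,9), W[r,x])
L=W[(W[...,0]>500)&(W[...,0]<680)&(W[...,1]>260)&(W[...,1]<490)&(W[...,2]>98)&(W[...,2]<112)]
print(cv2.boxPoints(cv2.minAreaRect(L[:,:2].astype(np.float32))))
```

```text
rowscan
70 [236, 236, 234, 232, 232, 232, 232, 238, 214, 163, 124, 74, 101, 142, 150, 150, 149, 153, 149, 150, 149, 149, 149, 148]
100 [237, 238, 240, 238, 233, 233, 234, 234, 236, 232, 188, 142, 122, 114, 129, 132, 127, 128, 130, 133, 130, 134, 131, 130]
130 [235, 235, 236, 237, 236, 236, 234, 234, 235, 236, 238, 213, 148, 118, 114, 125, 138, 145, 148, 145, 148, 142, 147, 144]
160 [238, 231, 229, 230, 233, 235, 234, 234, 233, 234, 234, 234, 224, 173, 130, 108, 113, 128, 136, 145, 144, 144, 148, 147]
200 [237, 236, 234, 230, 230, 231, 234, 234, 233, 234, 232, 233, 235, 239, 228, 176, 132, 114, 119, 137, 146, 147, 146, 141]
colscan [235, 217, 211, 212, 211, 210, 171, 153, 158, 82, 66, 75, 155, 157, 153, 149, 150, 152] [145, 139, 142, 147, 148, 142, 143, 147, 145, 146, 148, 146, 147, 142, 132, 129, 98, 114, 148, 175, 206, 159, 121, 123, 123, 124, 124, 123, 124, 121, 120, 112, 98, 95, 76]
57 267 [424.13 460.28   9.  ] [424.07 460.33   8.65]
215 274 [441.44 257.57   9.  ] [441.69 258.24  10.9 ]
56 345 [518.96 469.31   9.  ] [518.75 468.7   12.44]
103 290 [455.2  408.98   9.  ] [455.2  408.98   9.05]
147 290 [458.36 353.69   9.  ] [457.84 353.05   3.24]
183 290 [461.13 305.22   9.  ] [460.75 304.16   4.45]
228 280 [450.74 238.88   9.  ] [476.79 333.7  246.99]
[[532.98 473.06]
 [552.12 272.54]
 [577.13 274.93]
 [558.   475.45]]
```

Run:
```python
from h import *
c=dict(np.load('w5.npz')); c['pixels']=c['pixels']; save(c,'w5c.png',(40,240,250,410),3)
```

```text
(no output)
```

View pics/w5c.png

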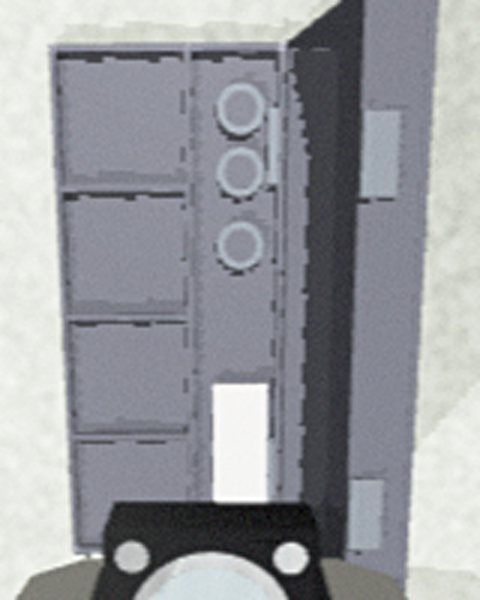

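Run:
```python
from h import *
np.set_printoptions(precision=2,suppress=True)
c=dict(np.load('w5.npz')); W=pts(c)
A=ray(c,54.7,266.4,9)[:2];B=ray(c,224.5,275,9)[:2];C=ray(c,54.5,345.3,9)[:2]; D=ray(c,200,273.2,9)[:2];E=ray(c,70,267.1,9)[:2]
yd=A-B; print(A,B,C,np.linalg.norm(yd),np.linalg.norm(C-A),[np.degrees(np.arctan2(v[1],v[0])) for v in (yd,C-A,E-D)])
for yaw in (95.0,):
    a=np.radians(yaw-90); X=np.array([np.cos(a),np.sin(a)]); Y=np.array([-X[1],X[0]])
    O=(A+B)/2+48.5*X; print('case origin',O, 'corner check',(A-O)@X,(A-O)@Y,(C-O)@X,(C-O)@Y)
    # dividers
    for r,x in [(103,290),(147,290),(185,290)]:
        q=ray(c,r,x,9)[:2]-O; print(q@X,q@Y)
    Q=W[...,:2]-O; cx=Q@X; cy=Q@Y
    for lo,hi in [(10,45)]:
        m=(cx>lo)&(cx<hi)&(abs(cy)<105)&(W[...,2]>6)&(W[...,2]<60)
        for y in range(-100,110,15):
            k=m&(abs(cy-y)<7.5)
            if k.any(): print('strip',y,k.sum(),W[...,2][k].max(),cx[k&(W[...,2]>9)].min() if (k&(W[...,2]>9)).any() else None)
    m=(abs(cy)<90)&(cx>30)&(cx<120)&(W[...,2]>60)&(W[...,2]<115); print('lid',np.percentile(cx[m],[1,50,99]),np.percentile(W[...,2][m],[1,50,99]))
    m&=(W[...,2]>100); print(np.c_[cx[m],W[...,2][m]][::300])
```

```text
[423.3 462.8] [443.46 243.56] [519.15 471.01] 220.16482009221747 96.19662953142331 [np.float64(95.25187852860869), np.float64(4.8980813273151025), np.float64(95.01865593451585)]
case origin [481.7  357.41] corner check -48.98393278518785 110.0813463336048 47.21254455417424 109.91023028087774
-21.902949329829752 53.69097858192429
-23.57224106440954 -1.666408186596918
-25.119692771757382 -52.98331157426359
strip -85 91 12.166894073512708 16.989652546764518
strip -70 224 12.15344799962594 17.0096877983141
strip -55 207 12.112766167464713 17.05009638837655
strip -40 206 12.66667779213185 17.1004138123683
strip -25 72 12.51783126899312 17.146561623029893
strip -10 20 10.891724764635399 43.555061810272726
strip 5 29 10.884165217259067 43.41653082863477
strip 20 74 11.024224433918164 21.206301259723496
strip 35 160 11.19988933116781 18.625118742513358
strip 50 86 10.388665067946931 21.21949158638547
strip 65 198 11.110479158423288 18.69960780001459
strip 80 192 10.928804743656713 18.744062660437972
strip 95 122 10.911494703717949 19.993438097255776
lid [62.63 74.   86.02] [100.04 103.16 107.86]
[[ 63.76 104.73]
 [ 63.16 105.48]
 [ 68.25 105.86]
 [ 82.12 101.24]
 [ 71.68 103.06]
 [ 68.29 103.18]
 [ 63.59 104.81]
 [ 66.01 105.21]
 [ 62.84 102.82]
 [ 71.6  102.68]
 [ 83.8  102.07]
 [ 75.89 103.36]
 [ 67.38 107.35]
 [ 78.71 101.86]]
```

Case fit: origin (481.7, 357.4), yaw 5.1°. The sides measure 220 × 96 mm, which matches. With jaws along case x the gripper body would foul the lid, so I'll use jaws along case y. The order is the end compartments first (y = +81, −81), then one in the middle.

Call:
move_arm:
  series:
    - [0.035, [0.03, 0.03, -0.01], -8]
    - [0.035, [0.06, 0.06, -0.02], -16]
    - [0.035, [0.09, 0.09, -0.03], -24]
    - [0.035, [0.12, 0.117, -0.036], -32]
    - [0.035, [0.13, 0.1177, -0.036], -40]
    - [0.035, [0.13, 0.1177, -0.036], -48]
    - [0.035, [0.13, 0.1177, -0.036], -56]
    - [0.035, [0.13, 0.1177, -0.036], -64]

```text
time_s: 16.05
ee_pos: [455.1, 438.5, 129.4]
eef_rot: [0.582, -0.402, 0.583, 0.4]
wrist_force: [0.5, 0.1, -1.2]
opening: 39.4
```

Call:
move_arm:
  series:
    - [0.035, [0, 0, 0], -8]
    - [0.035, [0, 0, 0], -16]
    - [0.035, [0, 0, 0], -24]
    - [0.035, [0, 0, 0], -26.4]
    - [0.035, [0, 0, 0], -26.4]
    - [0.035, [0, 0, 0], -26.4]

```text
time_s: 16.65
ee_pos: [455.4, 438.3, 129.5]
eef_rot: [-0.475, 0.524, -0.477, -0.522]
wrist_force: [0.4, 0.6, 0.1]
opening: 39.5
```

```bash
cat >> h.py <<'E'
def info(t=None):
    np.set_printoptions(precision=4,suppress=True)
    s=st();T=pose();print(round(s['time_s'],2),T[:3,3],'yaw',np.degrees(np.arctan2(T[1,2],T[0,2])).round(2),'F',s['wrist_force'],'open',round(s['opening'],1),'q1,7',s['qpos'][[0,6]])
    if t is not None: print('shift',shift(t))
E
python3 - <<'E'
from h import *
info([454.8,439.4,30])
E
```

```text
16.65 [455.4319 438.3015 129.5034] yaw 95.4 F [0.4314 0.5545 0.0686] open 39.5 q1,7 [-0.9083  0.8769]
shift [0.0995 0.0006 0.0016]
```

Call:
move_arm:
  series:
    - [0.035, [0.04, 0.0005, 0.001], 0]
    - [0.035, [0.065, 0.0005, 0.001], 0]
    - [0.035, [0.08, 0.0005, 0.001], 0]
    - [0.035, [0.09, 0.0005, 0.001], 0]
    - [0.035, [0.095, 0.0005, 0.001], 0]
    - [0.035, [0.098, 0.0005, 0.001], 0]
    - [0.035, [0.1, 0.0005, 0.001], 0]
    - [0.035, [0.1, 0.0005, 0.001], 0]

```text
time_s: 17.45
ee_pos: [455.1, 439.0, 30.0]
eef_rot: [-0.475, 0.524, -0.476, -0.522]
wrist_force: [-0.4, -0.2, -0.1]
opening: 39.8
```

Run:
```python
from h import *
info([454.8,439.4,29])
```

```text
17.45 [455.1476 439.0182  29.9726] yaw 95.4 F [-0.3726 -0.2468 -0.1323] open 39.8 q1,7 [-0.8944  0.8847]
shift [0.001  0.0003 0.0004]
```

Call:
move_arm:
  series:
    - [0.035, [0.001, 0, 0], 0]
    - [0.042, [0.001, 0, 0], 0]
    - [0.046, [0.001, 0, 0], 0]
    - [0.046, [0.001, 0, 0], 0]
    - [0.046, [-0.01, 0, 0], 0]
    - [0.046, [-0.06, 0, 0], 0]
    - [0.046, [-0.11, -0.02, 0], 0]
    - [0.046, [-0.16, -0.04, 0], 0]

```text
time_s: 18.25
ee_pos: [491.8, 443.0, 185.6]
eef_rot: [-0.475, 0.524, -0.476, -0.522]
wrist_force: [0.7, -0.1, -0.1]
opening: 45.7
```

```bash
cat >> h.py <<'E'
def case_view(f):
    c=cam('wrist'); W=pts(c); save(c,f+'.png'); np.savez(f+'.npz',**{k:c[k] for k in ('pixels','range_z','intrinsics','c2w')})
    return c,W
E
python3 - <<'E'
from h import *
c,W=case_view('w6'); info()
O=np.array([481.7,357.4]);a=np.radians(5.1);X=np.array([np.cos(a),np.sin(a)]);Y=np.array([-X[1],X[0]])
Q=W[...,:2]-O;cx=Q@X;cy=Q@Y;z=W[...,2]
m=(abs(cx+19.5)<35)&(abs(cy-81)<35)&(z>15)&(z<30)
r=cv2.minAreaRect(np.c_[cx[m],cy[m]].astype(np.float32)); print('cell in case frame',r,np.percentile(z[m],[5,50,95]),m.sum())
E
```

```text
18.3 [498.2346 444.8377 193.8577] yaw 95.27 F [5.3536 0.8222 4.9024] open 45.8 q1,7 [-0.8746  0.9075]
cell in case frame ((-18.033498764038086, 84.82553100585938), (39.34755325317383, 39.62773895263672), 0.06558689475059509) [21.2559 22.6197 23.839 ] 1494
```

View pics/w6.png

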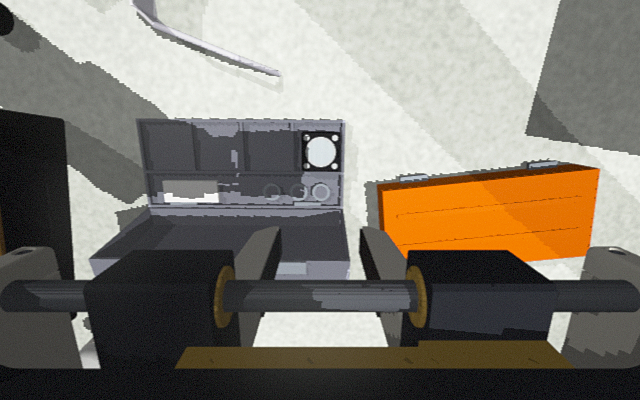

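The cell lies flat in the y = +81 compartment (row 150, col 320), with its top at 22.6 mm. I'll go back to the carousel grip and turn the wrist half a turn for the 120° swing.

Call:
move_arm:
  series:
    - [0.06, [-0.05, -0.03, -0.417], 8]
    - [0.06, [-0.056, -0.03, -0.417], 16]
    - [0.06, [-0.056, -0.03, -0.417], 24]
    - [0.06, [-0.056, -0.03, -0.417], 32]
    - [0.06, [-0.056, -0.03, -0.417], 40]
    - [0.06, [-0.056, -0.03, -0.417], 48]
    - [0.06, [-0.056, -0.03, -0.417], 56]
    - [0.06, [-0.056, -0.03, -0.417], 64]

```text
time_s: 19.1
ee_pos: [561.7, 52.3, 246.4]
eef_rot: [0.686, -0.188, 0.677, 0.189]
wrist_force: [0.8, 0.7, 1.0]
opening: 59.6
```

Call:
move_arm:
  series:
    - [0.06, [0, 0, 0], 8.5]
    - [0.06, [0, 0, 0], 17]
    - [0.06, [0, 0, 0], 25.5]
    - [0.06, [0, 0, 0], 34]
    - [0.06, [0, 0, 0], 42.5]
    - [0.06, [0, 0, 0], 51]
    - [0.06, [0, 0, 0], 59.5]
    - [0.06, [0, 0, 0], 68]

```text
time_s: 19.9
ee_pos: [561.5, 52.5, 246.9]
eef_rot: [0.673, 0.23, 0.666, -0.223]
wrist_force: [0.3, 0.5, -0.2]
opening: 60.1
```

Run:
```python
from h import *
info([566.6,32.4,250])
```

```text
19.9 [561.4963  52.4751 246.9087] yaw -37.41 F [ 0.3244  0.495  -0.1616] open 60.1 q1,7 [-0.7235 -0.333 ]
shift [-0.0032 -0.0128  0.0163]
```

Call:
move_arm:
  series:
    - [0.06, [-0.003, -0.0128, 0.0163], 8.5]
    - [0.06, [-0.003, -0.0128, 0.0163], 17]
    - [0.06, [-0.003, -0.0128, 0.0163], 25.5]
    - [0.06, [-0.003, -0.0128, 0.0163], 34]
    - [0.06, [-0.003, -0.0128, 0.0163], 42.5]
    - [0.06, [-0.003, -0.0128, 0.0163], 51]
    - [0.06, [-0.003, -0.0128, 0.0163], 55.8]
    - [0.06, [-0.003, -0.0128, 0.0163], 55.8]

```text
time_s: 20.7
ee_pos: [566.4, 32.7, 249.9]
eef_rot: [0.487, 0.519, 0.484, -0.509]
wrist_force: [0.3, -0.3, 0.1]
opening: 59.9
```

Call:
move_arm:
  series:
    - [0.06, [0, 0, 0], 0]
    - [0.06, [0, 0, 0], 0]

```text
time_s: 20.9
ee_pos: [566.3, 32.8, 250.1]
eef_rot: [0.487, 0.518, 0.485, -0.509]
wrist_force: [-0.3, 0.1, 0.1]
opening: 60.2
```

Run:
```python
from h import *
c=cam('wrist'); W=pts(c)
m=(abs(W[...,0]-566)<45)&(abs(W[...,1]-32)<45)&(W[...,2]>112)&(W[...,2]<130)
r=cv2.minAreaRect(W[m][:,:2].astype(np.float32)); print(r,m.sum()); info([566.6,32.3,119])
```

```text
((567.4529418945312, 32.584075927734375), (12.972064971923828, 58.22243881225586), 85.7835693359375) 808
20.95 [566.3777  32.7707 250.1224] yaw -93.16 F [-0.229   0.1375  0.2758] open 60.1 q1,7 [-0.8333 -1.0412]
shift [ 0.1311 -0.0014  0.0015]
```

Call:
move_arm:
  series:
    - [0.06, [0.05, -0.0005, 0.0005], 0]
    - [0.06, [0.09, -0.0005, 0.0005], 0]
    - [0.06, [0.115, -0.0005, 0.0005], 0]
    - [0.06, [0.126, -0.0005, 0.0005], 0]
    - [0.06, [0.131, -0.0005, 0.0005], 0]
    - [0.04, [0.131, -0.0005, 0.0005], 0]
    - [0.01, [0.131, -0.0005, 0.0005], 0]
    - [0.01, [0.131, -0.0005, 0.0005], 0]
  grip_force: 40

```text
time_s: 21.75
ee_pos: [568.1, 33.3, 120.2]
eef_rot: [0.488, 0.519, 0.485, -0.508]
wrist_force: [-0.1, 0.2, -0.8]
opening: 40.8
```

Call:
move_arm:
  series:
    - [0.01, [0, 0, 0], 0]
    - [0.01, [0, 0, 0], 0]
    - [0.01, [0, 0, 0], 0]
    - [0.01, [0, 0, 0], 0]
    - [0.01, [0, 0, 0], 0]
    - [0.01, [0, 0, 0], 0]

```text
time_s: 22.35
ee_pos: [568.2, 30.8, 120.5]
eef_rot: [0.488, 0.519, 0.483, -0.509]
wrist_force: [-0.4, -7.9, 1.2]
opening: 12.7
```

Run:
```python
from h import *
info([566.6,32.3,119])
```

```text
22.35 [568.1509  30.7975 120.5437] yaw -93.24 F [-0.401  -7.9181  1.202 ] open 12.7 q1,7 [-0.6863 -0.8538]
shift [ 0.0015 -0.0017 -0.0014]
```

Call:
move_arm:
  series:
    - [0.01, [0, -0.0005, -0.0005], -8]
    - [0.01, [0, -0.0005, -0.0005], -16]
    - [0.01, [0, -0.0005, -0.0005], -24]
    - [0.01, [0, -0.0005, -0.0005], -32]
    - [0.01, [0, -0.0005, -0.0005], -40]
    - [0.01, [0, -0.0005, -0.0005], -48]
    - [0.01, [0, -0.0005, -0.0005], -56]
    - [0.01, [0, -0.0005, -0.0005], -60]

```text
time_s: 23.15
ee_pos: [567.7, 31.7, 120.5]
eef_rot: [0.683, 0.204, 0.673, -0.197]
wrist_force: [2.3, 1.4, -1.6]
opening: 12.5
```

Run:
```python
from h import *
info([566.9,32.3,120]); print(st()['wrist_torque'])
```

```text
23.15 [567.6843  31.6643 120.5396] yaw -32.95 F [ 2.2858  1.3665 -1.5788] open 12.5 q1,7 [-0.5241 -0.0837]
shift [ 0.0005  0.0001 -0.001 ]
[ 0.4692  0.3303 -0.235 ]
```

Call:
move_arm:
  series:
    - [0.01, [0, 0, 0], -8]
    - [0.01, [0, 0, 0], -16]
    - [0.01, [0, 0, 0], -24]
    - [0.01, [0, 0, 0], -32]
    - [0.01, [0, 0, 0], -40]
    - [0.01, [0, 0, 0], -48]
    - [0.01, [0, 0, 0], -56]
    - [0.01, [0, 0, 0], -59.8]

```text
time_s: 23.95
ee_pos: [566.7, 31.8, 120.5]
eef_rot: [0.692, -0.165, 0.682, 0.167]
wrist_force: [-2.2, 1.9, 1.5]
opening: 13.0
```

Call:
move_arm:
  series:
    - [0.01, [0, 0, 0], 0]
    - [0.01, [0, 0, 0], 0]

```text
time_s: 24.15
ee_pos: [566.6, 31.7, 120.5]
eef_rot: [0.692, -0.165, 0.683, 0.166]
wrist_force: [1.1, 0.7, 0.1]
opening: 12.9
```

Run:
```python
from h import *
info([566.9,32.3,120]); print(st()['wrist_torque'])
```

```text
24.15 [566.6394  31.7483 120.4987] yaw 27.04 F [1.1275 0.6881 0.1207] open 12.9 q1,7 [-0.3335  0.6308]
shift [0.0005 0.0004 0.0005]
[0.0873 0.5982 0.0922]
```

Call:
move_arm:
  series:
    - [0.03, [0, 0, 0], 0]
    - [0.055, [0, 0, 0], 0]
    - [0.055, [0, 0, 0], 0]
    - [0.055, [-0.03, 0, 0], 0]
    - [0.055, [-0.08, 0.01, -0.02], -8]
    - [0.055, [-0.11, 0.0406, -0.0687], -16]
    - [0.055, [-0.11, 0.0406, -0.0687], -24]
    - [0.055, [-0.11, 0.0406, -0.0687], -32]

```text
time_s: 24.95
ee_pos: [483.7, 36.3, 231.3]
eef_rot: [0.62, -0.351, 0.609, 0.35]
wrist_force: [0.1, -0.1, 0.4]
opening: 54.8
```

Call:
move_arm:
  series:
    - [0.055, [0, 0, 0], -8]
    - [0.055, [0, 0, 0], -16]
    - [0.055, [0, 0, 0], -24]
    - [0.055, [0, 0, 0], -28]
    - [0.055, [0, 0, 0], -28]

```text
time_s: 25.45
ee_pos: [483.6, 36.1, 231.4]
eef_rot: [0.517, -0.491, 0.506, 0.486]
wrist_force: [-0.1, 0.3, 0.3]
opening: 55.0
```

```bash
cat >> h.py <<'E'
def cell_at_opening(f):
    c=cam('wrist'); W=pts(c); save(c,f,(80,330,170,470),2.5)
    m=(abs(W[...,0]-487)<33)&(abs(W[...,1]-37)<33)&(W[...,2]>54)&(W[...,2]<67)
    P=W[m];print(len(P),np.percentile(P[:,2],[5,50,95]));r=cv2.minAreaRect(P[:,:2].astype(np.float32)); print(r); info([*r[0],66.5])
E
python3 - <<'E'
from h import *
cell_at_opening('w7.png')
E
```

```text
1330 [58.96264239 60.47916112 61.7406706 ]
((487.22247314453125, 35.961326599121094), (39.96185302734375, 40.44169998168945), 87.83363342285156)
25.5 [483.6229  36.0767 231.321 ] yaw 87.25 F [ 0.3243  0.0434 -0.2142] open 54.7 q1,7 [-0.2395  1.3749]
shift [ 0.1649 -0.0012 -0.0011]
```

View pics/w7.png

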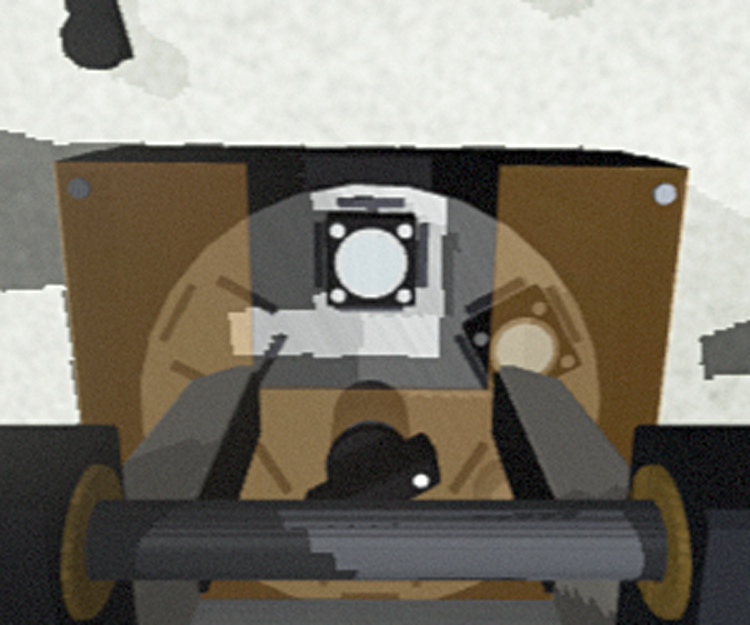

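The second cell (262, 371) sits square in the notch, and pocket 0's cell waits at the right. I'll pick it up with a gentle descent.

Call:
move_arm:
  series:
    - [0.055, [0.05, -0.001, -0.001], 0]
    - [0.055, [0.1, -0.001, -0.001], 0]
    - [0.055, [0.13, -0.001, -0.001], 0]
    - [0.055, [0.147, -0.001, -0.001], 0]
    - [0.055, [0.156, -0.001, -0.001], 0]
    - [0.055, [0.161, -0.001, -0.001], 0]
    - [0.055, [0.1645, -0.001, -0.001], 0]
    - [0.055, [0.1645, -0.001, -0.001], 0]
  grip_force: 30

```text
time_s: 26.3
ee_pos: [487.3, 36.1, 67.3]
eef_rot: [0.517, -0.49, 0.506, 0.486]
wrist_force: [-0.7, -0.3, 0.8]
opening: 55.2
```

Run:
```python
from h import *
info([487.2,36,66.4])
```

```text
26.3 [487.3301  36.1061  67.2717] yaw 87.23 F [-0.7082 -0.3196  0.8058] open 55.2 q1,7 [-0.2038  1.4017]
shift [ 0.0009  0.0001 -0.0001]
```

Close, then lift and swing towards the case.

Call:
move_arm:
  series:
    - [0.045, [0.0008, 0, 0], 0]
    - [0.035, [0.0008, 0, 0], 0]
    - [0.035, [0.0008, 0, 0], 0]
    - [0.035, [0.0008, 0, 0], 0]
    - [0.035, [0.0008, 0, 0], 0]
    - [0.035, [0.0008, 0, 0], 0]
    - [0.035, [0.0008, 0, 0], 0]

```text
time_s: 27.0
ee_pos: [487.7, 36.1, 67.0]
eef_rot: [0.518, -0.49, 0.506, 0.485]
wrist_force: [-0.5, -0.7, 7.1]
opening: 39.7
```

Call:
move_arm:
  series:
    - [0.035, [-0.03, 0, 0], 0]
    - [0.035, [-0.07, 0, 0], 0]
    - [0.035, [-0.12, 0, 0], 0]
    - [0.035, [-0.16, 0, 0.03], 0]
    - [0.035, [-0.195, 0, 0.08], 0]
    - [0.035, [-0.195, -0.01, 0.13], -4]
    - [0.035, [-0.195, -0.02, 0.17], -8]
    - [0.035, [-0.195, -0.03, 0.2], -8]

```text
time_s: 27.8
ee_pos: [524.0, 237.1, 264.8]
eef_rot: [-0.482, 0.526, -0.469, -0.521]
wrist_force: [0.5, -0.5, -0.2]
opening: 39.4
```

Run:
```python
from h import *
c,W=case_view('w8'); info()
m=(abs(W[...,0]-st()['ee_pos'][0])<30)&(abs(W[...,1]-st()['ee_pos'][1])<30)&(W[...,2]>200); print('held top',np.nanmedian(W[m][:,2]) if m.any() else None)
```

```text
27.85 [525.4554 241.8953 264.4284] yaw 95.62 F [3.7291 5.4362 0.7396] open 40.0 q1,7 [-0.5418  1.1486]
held top 359.2607106281718
```

```bash
cat >> h.py <<'E'
O0=np.array([481.7,357.4]);_a=np.radians(5.1);X0=np.array([np.cos(_a),np.sin(_a)]);Y0=np.array([-X0[1],X0[0]])
def cells_in_case(W,pix=None):
    Q=W[...,:2]-O0;cx=Q@X0;cy=Q@Y0;z=W[...,2]
    m=(cx>-60)&(cx<8)&(abs(cy)<130)&(z>17)&(z<28)
    n,l,s,_=cv2.connectedComponentsWithStats(m.astype(np.uint8))
    for k in range(1,n):
        if s[k,4]>150: 
            r=cv2.minAreaRect(np.c_[cx[l==k],cy[l==k]].astype(np.float32)); print('obj in case frame',np.round(r[0],1),np.round(r[1],1),round(r[2],1),s[k,4],'z',np.median(z[l==k]).round(1))
E
python3 - <<'E'
from h import *
c=dict(np.load('w8.npz')); W=pts(c); cells_in_case(W)
for p in [(-48.5,110,9),(-48.5,-110,9),(48.5,110,9),(48.5,-110,9)]:
    w=O0+p[0]*X0+p[1]*Y0; print(p,proj(c,[*w,p[2]]).round(0))
# front edge profile: find bright->dark transition along case x at several y using pixel colours
g=c['pixels'].astype(int).mean(-1)
for y in (-100,-60,-20,20,60,100):
    row=[]
    for x in np.arange(-60,-38,1.5):
        w=O0+x*X0+y*Y0; r,q=proj(c,[*w,9]).round().astype(int); row.append(int(g[r,q]) if 0<=r<400 and 0<=q<640 else -1)
    print(y,row)
for x in (-30,):
  for s in (1,-1):
    row=[]
    for y in np.arange(100,122,1.5):
        w=O0+x*X0+s*y*Y0; r,q=proj(c,[*w,9]).round().astype(int); row.append(int(g[r,q]) if 0<=r<400 and 0<=q<640 else -1)
    print('end',s,row)
E
```

```text
obj in case frame [-18.  84.] [40.7 40. ] 89.9 1040 z 22.6
(-48.5, 110, 9) [107. 499.]
(-48.5, -110, 9) [105. 329.]
(48.5, 110, 9) [180. 487.]
(48.5, -110, 9) [179. 327.]
-100 [233, 238, 238, 236, 231, 235, 242, 148, 125, 132, 133, 142, 153, 148, 149]
-60 [242, 240, 236, 233, 232, 236, 229, 158, 153, 140, 137, 139, 153, 153, 155]
-20 [239, 235, 236, 235, 236, 235, 241, 161, 148, 144, 133, 147, 156, 155, 151]
20 [233, 234, 234, 234, 235, 238, 199, 159, 157, 139, 139, 156, 159, 151, 157]
60 [236, 237, 237, 237, 233, 237, 202, 152, 152, 140, 134, 138, 157, 156, 82]
100 [236, 235, 230, 230, 234, 236, 136, 145, 153, 140, 137, 145, 154, 155, 160]
end 1 [233, 183, 86, 61, 240, 242, 225, 139, 72, 168, 229, 230, 232, 233, 232]
end -1 [142, 134, 135, 131, 146, 150, 124, 104, 118, 198, 242, 237, 235, 232, 234]
```

Run:
```python
from h import *
info([469.3,271.9,90])
```

```text
27.85 [525.4554 241.8953 264.4284] yaw 95.62 F [3.7291 5.4362 0.7396] open 40.0 q1,7 [-0.5418  1.1486]
shift [0.1737 0.0564 0.0338]
```

Call:
move_arm:
  series:
    - [0.035, [0.03, 0.03, 0.0338], 0.5]
    - [0.035, [0.06, 0.0564, 0.0338], 0.5]
    - [0.035, [0.1, 0.0564, 0.0338], 0.5]
    - [0.035, [0.14, 0.0564, 0.0338], 0.5]
    - [0.035, [0.165, 0.0564, 0.0338], 0.5]
    - [0.035, [0.1737, 0.0564, 0.0338], 0.5]
    - [0.035, [0.1737, 0.0564, 0.0338], 0.5]
    - [0.035, [0.1737, 0.0564, 0.0338], 0.5]

```text
time_s: 28.65
ee_pos: [469.8, 272.0, 90.9]
eef_rot: [-0.485, 0.524, -0.47, -0.519]
wrist_force: [0.5, -0.2, 0.4]
opening: 39.8
```

Run:
```python
from h import *
info([469.3,271.9,30])
```

```text
28.65 [469.7532 271.9651  90.8922] yaw 95.1 F [ 0.4878 -0.2368  0.359 ] open 39.8 q1,7 [-0.6326  1.0274]
shift [ 0.0609  0.0017 -0.0006]
```

Call:
move_arm:
  series:
    - [0.035, [0.025, 0.0015, -0.0005], 0]
    - [0.035, [0.043, 0.0015, -0.0005], 0]
    - [0.035, [0.053, 0.0015, -0.0005], 0]
    - [0.035, [0.058, 0.0015, -0.0005], 0]
    - [0.035, [0.0605, 0.0015, -0.0005], 0]
    - [0.035, [0.0612, 0.0015, -0.0005], 0]
    - [0.035, [0.0612, 0.0015, -0.0005], 0]
    - [0.035, [0.0612, 0.0015, -0.0005], 0]

```text
time_s: 29.45
ee_pos: [469.7, 272.2, 30.2]
eef_rot: [-0.485, 0.524, -0.469, -0.519]
wrist_force: [0.6, 0.0, -1.1]
opening: 39.8
```

Run:
```python
from h import *
info([469.3,271.9,29.3])
```

```text
29.45 [469.6918 272.178   30.192 ] yaw 95.1 F [ 0.6464  0.0108 -1.1428] open 39.8 q1,7 [-0.6324  1.0243]
shift [ 0.0009  0.0004 -0.0003]
```

Call:
move_arm:
  series:
    - [0.035, [0.0008, 0, 0], 0]
    - [0.042, [0.0008, 0, 0], 0]
    - [0.046, [0.0008, 0, 0], 0]
    - [0.046, [0.0008, 0, 0], 0]
    - [0.046, [-0.02, 0, 0], 0]
    - [0.046, [-0.07, 0, 0], 0]
    - [0.046, [-0.12, 0, 0], 0]
    - [0.046, [-0.17, -0.02, 0], 0]

```text
time_s: 30.25
ee_pos: [482.7, 271.4, 198.9]
eef_rot: [-0.484, 0.524, -0.47, -0.52]
wrist_force: [1.1, 1.0, -1.3]
opening: 46.2
```

Run:
```python
from h import *
c,W=case_view('w9'); cells_in_case(W); info([566.8,32.3,245])
```

```text
obj in case frame [-19.8 -82.5] [39.7 39.4] 89.4 1316 z 22.6
obj in case frame [-18.5  84.4] [39.6 40.6] 0.7 1351 z 22.6
30.3 [489.6678 273.2212 206.2986] yaw 95.06 F [6.3851 1.5672 5.0749] open 45.8 q1,7 [-0.6173  1.0493]
shift [-0.0406 -0.0569 -0.2462]
```

Both cells lie flat at z = 22.6 in their compartments. I'll go to the grip for the last 60° turn.

Call:
move_arm:
  series:
    - [0.06, [-0.04, -0.01, -0.04], 8]
    - [0.06, [-0.04, -0.03, -0.09], 16]
    - [0.06, [-0.04, -0.057, -0.14], 24]
    - [0.06, [-0.04, -0.057, -0.19], 32]
    - [0.06, [-0.04, -0.057, -0.23], 40]
    - [0.06, [-0.04, -0.057, -0.246], 48]
    - [0.06, [-0.04, -0.057, -0.246], 56]
    - [0.06, [-0.04, -0.057, -0.246], 64]

```text
time_s: 31.1
ee_pos: [566.9, 30.9, 244.2]
eef_rot: [0.694, -0.183, 0.67, 0.189]
wrist_force: [0.1, 0.3, 0.1]
opening: 60.2
```

Call:
move_arm:
  series:
    - [0.06, [0, 0, 0], 4.3]
    - [0.06, [0, 0, 0], 4.3]
    - [0.06, [0, 0, 0], 4.3]

```text
time_s: 31.4
ee_pos: [566.8, 31.0, 244.0]
eef_rot: [0.7, -0.158, 0.677, 0.165]
wrist_force: [0.4, -0.4, -0.4]
opening: 59.9
```

Run:
```python
from h import *
c=cam('wrist'); W=pts(c)
m=(abs(W[...,0]-566)<45)&(abs(W[...,1]-32)<45)&(W[...,2]>112)&(W[...,2]<130)
r=cv2.minAreaRect(W[m][:,:2].astype(np.float32)); print(r,m.sum()); info([566.8,32.2,119])
```

```text
((566.7869262695312, 32.009151458740234), (12.943758010864258, 58.340843200683594), 26.511911392211914) 859
31.45 [566.7711  31.0235 244.0383] yaw 26.4 F [-0.3019  0.1006  0.9274] open 60.0 q1,7 [-0.4038  0.5478]
shift [ 0.125   0.0008 -0.0037]
```

Call:
move_arm:
  series:
    - [0.06, [0.05, 0.0005, -0.0035], 0]
    - [0.06, [0.09, 0.0005, -0.0035], 0]
    - [0.06, [0.112, 0.0005, -0.0035], 0]
    - [0.06, [0.121, 0.0005, -0.0035], 0]
    - [0.06, [0.125, 0.0005, -0.0035], 0]
    - [0.04, [0.125, 0.0005, -0.0035], 0]
    - [0.01, [0.125, 0.0005, -0.0035], 0]
    - [0.01, [0.125, 0.0005, -0.0035], 0]
  grip_force: 40

```text
time_s: 32.25
ee_pos: [567.6, 32.1, 120.1]
eef_rot: [0.7, -0.158, 0.676, 0.165]
wrist_force: [0.2, 0.3, 0.1]
opening: 41.3
```

Call:
move_arm:
  series:
    - [0.01, [0, 0, 0], 0]
    - [0.01, [0, 0, 0], 0]
    - [0.01, [0, 0, 0], 0]
    - [0.01, [0, 0, 0], 0]
    - [0.01, [0, 0, 0], 0]
    - [0.01, [0, 0, 0], 0]

```text
time_s: 32.85
ee_pos: [566.6, 31.7, 120.2]
eef_rot: [0.7, -0.158, 0.677, 0.165]
wrist_force: [-1.9, -1.1, 5.7]
opening: 12.6
```

Call:
move_arm:
  series:
    - [0.01, [0, 0, 0], -8]
    - [0.01, [0, 0, 0], -16]
    - [0.01, [0, 0, 0], -24]
    - [0.01, [0, 0, 0], -32]
    - [0.01, [0, 0, 0], -40]
    - [0.01, [0, 0, 0], -48]
    - [0.01, [0, 0, 0], -56]
    - [0.01, [0, 0, 0], -60]

```text
time_s: 33.65
ee_pos: [566.0, 30.9, 120.2]
eef_rot: [0.525, -0.488, 0.503, 0.483]
wrist_force: [-1.3, -2.1, 1.8]
opening: 13.4
```

Run:
```python
from h import *
info([566.8,32.2,120]); print(pose()[:3,0])
```

```text
33.65 [566.0146  30.8977 120.2259] yaw 86.68 F [-1.3245 -2.1131  1.8286] open 13.4 q1,7 [-0.121   1.3427]
shift [ 0.0003 -0.0007  0.0013]
[ 0.028   0.0164 -0.9995]
```

Call:
move_arm:
  series:
    - [0.03, [0, 0, 0], 0]
    - [0.055, [0, 0, 0], 0]
    - [0.055, [0, 0, 0], 0]
    - [0.055, [-0.03, 0, 0], 0]
    - [0.055, [-0.08, 0.04, 0], 0]
    - [0.055, [-0.11, 0.077, 0.002], 0]
    - [0.055, [-0.11, 0.077, 0.002], 0]
    - [0.055, [-0.11, 0.077, 0.002], 0]

```text
time_s: 34.45
ee_pos: [485.9, 35.9, 229.6]
eef_rot: [0.526, -0.488, 0.502, 0.482]
wrist_force: [0.4, 0.0, 0.3]
opening: 54.9
```

Run:
```python
from h import *
cell_at_opening('w10.png')
```

```text
1367 [58.85884075 60.48837818 61.73206522]
((487.36883544921875, 35.824867248535156), (40.09048843383789, 40.457454681396484), 87.20584106445312)
34.5 [486.8736  35.8969 228.6311] yaw 86.69 F [ 0.739   0.1197 -0.6844] open 54.8 q1,7 [-0.1471  1.3177]
shift [ 0.162   0.0042 -0.003 ]
```

Call:
move_arm:
  series:
    - [0.055, [0.05, 0.004, -0.003], 0]
    - [0.055, [0.1, 0.004, -0.003], 0]
    - [0.055, [0.13, 0.004, -0.003], 0]
    - [0.055, [0.146, 0.004, -0.003], 0]
    - [0.055, [0.155, 0.004, -0.003], 0]
    - [0.055, [0.159, 0.004, -0.003], 0]
    - [0.055, [0.162, 0.004, -0.003], 0]
    - [0.055, [0.162, 0.004, -0.003], 0]
  grip_force: 30

```text
time_s: 35.3
ee_pos: [488.0, 35.8, 66.7]
eef_rot: [0.526, -0.488, 0.502, 0.482]
wrist_force: [1.0, -0.9, -0.3]
opening: 55.2
```

Run:
```python
from h import *
info([487.3,36,66.5])
```

```text
35.3 [487.9828  35.81    66.6996] yaw 86.68 F [ 1.0083 -0.9187 -0.3277] open 55.2 q1,7 [-0.1601  1.2964]
shift [0.0002 0.0007 0.0001]
```

Call:
move_arm:
  series:
    - [0.045, [0, 0.0005, 0], 0]
    - [0.035, [0, 0.0005, 0], 0]
    - [0.035, [0, 0.0005, 0], 0]
    - [0.035, [0, 0.0005, 0], 0]
    - [0.035, [0, 0.0005, 0], 0]
    - [0.035, [0, 0.0005, 0], 0]
    - [0.035, [0, 0.0005, 0], 0]

```text
time_s: 36.0
ee_pos: [487.8, 35.8, 67.4]
eef_rot: [0.527, -0.489, 0.502, 0.482]
wrist_force: [-1.0, -1.2, 8.2]
opening: 39.7
```

Call:
move_arm:
  series:
    - [0.035, [-0.03, 0, 0], 0]
    - [0.035, [-0.07, 0, 0], 0]
    - [0.035, [-0.12, 0, 0], 0]
    - [0.035, [-0.16, 0, 0.03], 0]
    - [0.035, [-0.195, 0, 0.08], 0]
    - [0.035, [-0.195, -0.01, 0.13], -4]
    - [0.035, [-0.195, -0.02, 0.17], -8.3]
    - [0.035, [-0.195, -0.03, 0.2], -8.3]

```text
time_s: 36.8
ee_pos: [523.1, 234.3, 268.0]
eef_rot: [-0.489, 0.527, -0.463, -0.518]
wrist_force: [0.5, -0.5, -1.5]
opening: 39.6
```

Run:
```python
from h import *
c,W=case_view('w11'); info(); cells_in_case(W)
g=c['pixels'].astype(int).mean(-1)
for y in (-60,0,60):
    row=[]
    for x in np.arange(-60,-38,1.5):
        w=O0+x*X0+y*Y0; r,q=proj(c,[*w,9]).round().astype(int); row.append(int(g[r,q]) if 0<=r<400 and 0<=q<640 else -1)
    print(y,row)
w=O0-20*X0+23*Y0; print(w); info([*w,90])
```

```text
36.85 [524.6266 239.0385 267.7336] yaw 95.36 F [3.3838 5.9206 0.7165] open 39.7 q1,7 [-0.448  1.084]
obj in case frame [-19.5 -82.9] [40.  39.9] 89.3 1006 z 22.6
obj in case frame [-18.4  84. ] [40.8 39.2] 89.9 1036 z 22.5
-60 [242, 238, 236, 234, 233, 238, 242, 162, 148, 131, 133, 138, 156, 156, 158]
0 [234, 232, 233, 231, 234, 235, 232, 154, 154, 121, 123, 124, 131, 128, 139]
60 [236, 236, 238, 239, 233, 239, 198, 158, 157, 135, 137, 137, 147, 128, 70]
[459.7346 378.5311]
36.85 [524.6266 239.0385 267.7336] yaw 95.36 F [3.3838 5.9206 0.7165] open 39.7 q1,7 [-0.448  1.084]
shift [0.1784 0.0581 0.1416]
```

Call:
move_arm:
  series:
    - [0.035, [0.03, 0.03, 0.04], 0.3]
    - [0.035, [0.06, 0.058, 0.08], 0.3]
    - [0.035, [0.1, 0.058, 0.12], 0.3]
    - [0.035, [0.14, 0.058, 0.141], 0.3]
    - [0.035, [0.165, 0.058, 0.141], 0.3]
    - [0.035, [0.178, 0.058, 0.141], 0.3]
    - [0.035, [0.178, 0.058, 0.141], 0.3]
    - [0.035, [0.178, 0.058, 0.141], 0.3]

```text
time_s: 37.65
ee_pos: [460.8, 376.7, 91.6]
eef_rot: [-0.492, 0.525, -0.464, -0.517]
wrist_force: [0.4, -0.7, -0.6]
opening: 39.5
```

Run:
```python
from h import *
w=O0-20*X0+22.3*Y0; info([*w,31]); print(pose()[:3,0])
```

```text
37.65 [460.7661 376.7243  91.5951] yaw 94.96 F [ 0.4257 -0.6715 -0.6052] open 39.5 q1,7 [-0.7391  0.7557]
shift [0.0605 0.0031 0.0001]
[ 0.0353  0.0216 -0.9991]
```

Call:
move_arm:
  series:
    - [0.035, [0.025, 0.003, 0], 0]
    - [0.035, [0.043, 0.003, 0], 0]
    - [0.035, [0.053, 0.003, 0], 0]
    - [0.035, [0.058, 0.003, 0], 0]
    - [0.035, [0.0605, 0.003, 0], 0]
    - [0.035, [0.061, 0.003, 0], 0]
    - [0.035, [0.061, 0.003, 0], 0]
    - [0.035, [0.061, 0.003, 0], 0]

```text
time_s: 38.45
ee_pos: [460.1, 378.0, 31.1]
eef_rot: [-0.492, 0.525, -0.464, -0.517]
wrist_force: [0.6, 0.5, -0.8]
opening: 39.8
```

Run:
```python
from h import *
w=O0-20*X0+22.3*Y0; info([*w,29.8])
```

```text
38.45 [460.1188 377.965   31.0597] yaw 94.97 F [ 0.5678  0.4526 -0.805 ] open 39.8 q1,7 [-0.7563  0.7386]
shift [ 0.0012  0.0004 -0.0001]
```

Call:
move_arm:
  series:
    - [0.035, [0.0012, 0, 0], 0]
    - [0.042, [0.0012, 0, 0], 0]
    - [0.044, [0.0012, 0, 0], 0]
    - [0.044, [0.0012, 0, 0], 0]
    - [0.044, [-0.02, 0, 0], 0]
    - [0.044, [-0.07, 0, 0], 0]
    - [0.044, [-0.12, 0, 0], 0]
    - [0.044, [-0.17, -0.02, 0], 0]

```text
time_s: 39.25
ee_pos: [470.4, 375.8, 200.0]
eef_rot: [-0.491, 0.525, -0.464, -0.518]
wrist_force: [0.9, 1.5, -0.5]
opening: 43.9
```

Run:
```python
from h import *
c,W=case_view('w12'); cells_in_case(W)
Q=W[...,:2]-O0;cx=Q@X0;cy=Q@Y0;z=W[...,2]
m=(abs(cy)<100)&(cx>30)&(cx<120)&(z>95)&(z<115)
print('lid top rect (case frame)',cv2.minAreaRect(np.c_[cx[m],cy[m]].astype(np.float32)),np.percentile(z[m],[2,50,98]))
info([*(O0+140*X0),200]); print(pose()[:3,0])
```

```text
obj in case frame [-19.8  23.8] [39.2 40.2] 89.3 1329 z 22.5
obj in case frame [-19.7 -82.4] [39.1 40.3] 0.0 1347 z 22.5
obj in case frame [-18.1  84.6] [39.7 40.3] 0.0 1314 z 22.6
lid top rect (case frame) ((65.11135864257812, 22.038837432861328), (79.36747741699219, 6.347360134124756), 89.77638244628906) [101.9576999  104.4441762  107.54549919]
39.3 [477.2364 377.7223 207.8744] yaw 94.93 F [4.8551 1.4452 4.9525] open 43.7 q1,7 [-0.6981  0.8023]
shift [ 0.014  -0.1422 -0.0204]
[ 0.0445  0.029  -0.9986]
```

All three cells lie flat (tops at 22.5 mm) at case-frame y = 24, −82 and 85. Now the lid: I'll go behind it with the fingers closed.

Call:
move_arm:
  series:
    - [0.0, [0.012, -0.05, -0.01], 0]
    - [0.0, [0.012, -0.1, -0.02], 0]
    - [0.0, [0.012, -0.132, -0.02], 0]
    - [0.0, [0.012, -0.132, -0.02], 0]
    - [0.0, [0.012, -0.132, -0.02], 0]
    - [0.0, [0.012, -0.132, -0.02], 0]
    - [0.0, [0.012, -0.132, -0.02], 0]

```text
time_s: 40.0
ee_pos: [609.4, 369.9, 201.5]
eef_rot: [-0.496, 0.526, -0.46, -0.517]
wrist_force: [-0.7, -0.6, 0.1]
opening: 0.6
```

Run:
```python
from h import *
info([*(O0+125*X0),107]); print(pose()[:3,0])
c,W=case_view('w13'); cells_in_case(W); save(c,'w13.png')
```

```text
40.0 [609.3612 369.8782 201.4962] yaw 95.02 F [-0.7441 -0.6379  0.0768] open 0.6 q1,7 [-0.5619  0.9558]
shift [ 0.0942  0.0076 -0.0034]
[ 0.0436  0.0289 -0.9986]
obj in case frame [-19.1 -82.9] [40.  40.8] 0.0 2041 z 22.6
obj in case frame [-19.5  23.9] [39.3 40.3] 89.8 1939 z 22.7
obj in case frame [-17.7  84.6] [40.7 40.1] 89.8 1948 z 22.6
```

View pics/w13.png

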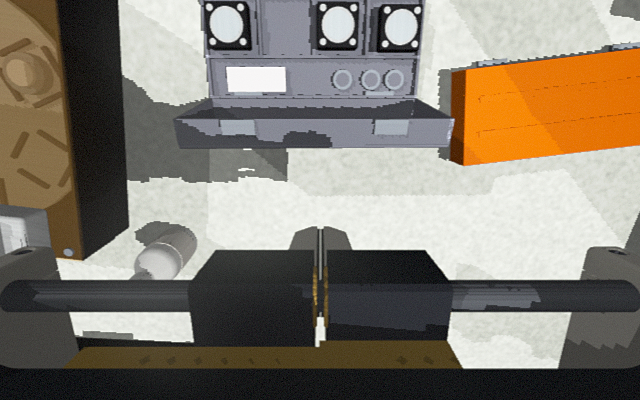

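Call:
move_arm:
  series:
    - [0.0, [0.04, 0.007, -0.003], 0]
    - [0.0, [0.07, 0.007, -0.003], 0]
    - [0.0, [0.09, 0.0075, -0.0035], 0]
    - [0.0, [0.1, 0.0075, -0.0035], 0]
    - [0.0, [0.1, 0.0075, -0.0035], 0]
    - [0.0, [0.1, 0.0075, -0.0035], 0]

```text
time_s: 40.65
ee_pos: [607.0, 369.1, 102.3]
eef_rot: [-0.496, 0.526, -0.459, -0.517]
wrist_force: [0.1, -0.2, -0.3]
opening: 0.5
```

Run:
```python
from h import *
info()
print('now case frame',(pose()[:2,3]-O0)@X0,(pose()[:2,3]-O0)@Y0)
for th in (1.72,1.6,1.5,1.35,1.2,1.05,0.9,.75,.6,.45,.3,.2,.1,0):
    s,c=np.sin(th),np.cos(th); x=48.5-80*c+24*s+9; z=9+80*s+24*c+17
    w=O0+x*X0; print(th,round(x,1),round(z,1),shift([*w,z]))
```

```text
40.65 [607.0386 369.134  102.3153] yaw 95.03 F [ 0.0701 -0.2028 -0.2786] open 0.5 q1,7 [-0.5715  0.9351]
now case frame 125.88547017638832 0.5456561432400506
1.72 93.1 101.5 [-0.0008  0.0328 -0.0006]
1.6 83.8 105.3 [-0.0049  0.0419 -0.0005]
1.5 75.8 107.5 [-0.0076  0.0498 -0.0005]
1.35 63.4 109.3 [-0.01    0.0621 -0.0004]
1.2 50.9 109.3 [-0.0105  0.0746 -0.0005]
1.05 38.5 107.3 [-0.0092  0.087  -0.0005]
0.9 26.6 103.6 [-0.006   0.0991 -0.0006]
0.75 15.3 98.1 [-0.001   0.1106 -0.0008]
0.6 5.0 91.0 [ 0.0056  0.1213 -0.001 ]
0.45 -4.1 82.4 [ 0.0137  0.1308 -0.0012]
0.3 -11.8 72.6 [ 0.0232  0.139  -0.0015]
0.2 -16.1 65.4 [ 0.0301  0.1436 -0.0017]
0.1 -19.7 57.9 [ 0.0375  0.1475 -0.0019]
0 -22.5 50.0 [ 0.0452  0.1507 -0.0021]
```

Call:
move_arm:
  series:
    - [0.0, [-0.0008, 0.02, -0.0005], 0]
    - [0.0, [-0.0008, 0.033, -0.0005], 0]
    - [0.0, [-0.005, 0.042, -0.0005], 0]
    - [0.0, [-0.0076, 0.05, -0.0005], 0]
    - [0.0, [-0.01, 0.062, -0.0005], 0]
    - [0.0, [-0.0105, 0.0746, -0.0005], 0]
    - [0.0, [-0.009, 0.087, -0.0005], 0]
    - [0.0, [-0.009, 0.087, -0.0005], 0]

```text
time_s: 41.45
ee_pos: [517.3, 360.7, 106.8]
eef_rot: [-0.495, 0.526, -0.46, -0.517]
wrist_force: [0.6, 0.4, -0.8]
opening: 0.5
```

Run:
```python
from h import *
info()
print('now case frame',(pose()[:2,3]-O0)@X0,(pose()[:2,3]-O0)@Y0)
c=cam('scene'); save(c,'s2.png',(170,270,330,540),3.8)
for th in (.9,.75,.6,.45,.3,.2,.1,0):
    s,c=np.sin(th),np.cos(th); x=48.5-80*c+24*s+9; z=9+80*s+24*c+17
    w=O0+x*X0; print(th,round(x,1),round(z,1),shift([*w,z]))
```

```text
41.45 [517.3494 360.7027 106.7876] yaw 95.13 F [ 0.6413  0.42   -0.7591] open 0.5 q1,7 [-0.6503  0.8564]
now case frame 35.80187756138023 0.12060008145704447
0.9 26.6 103.6 [ 0.0027  0.0103 -0.    ]
0.75 15.3 98.1 [ 0.0077  0.0218 -0.0002]
0.6 5.0 91.0 [ 0.0143  0.0324 -0.0003]
0.45 -4.1 82.4 [ 0.0224  0.0419 -0.0006]
0.3 -11.8 72.6 [ 0.0319  0.0501 -0.0008]
0.2 -16.1 65.4 [ 0.0389  0.0547 -0.001 ]
0.1 -19.7 57.9 [ 0.0462  0.0586 -0.0012]
0 -22.5 50.0 [ 0.054   0.0618 -0.0014]
```

View pics/s2.png

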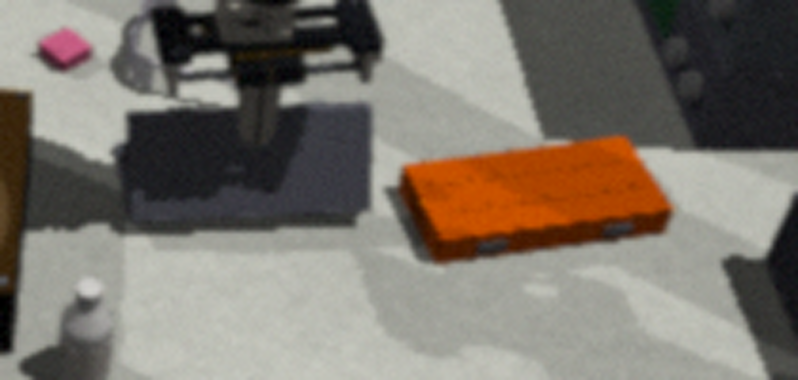

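The lid is folding with the fingers on its outer face (row 110, col 260). I'll continue down.

Call:
move_arm:
  series:
    - [0.0, [0.0027, 0.0103, 0], 0]
    - [0.0, [0.0077, 0.0218, 0], 0]
    - [0.0, [0.0143, 0.0324, 0], 0]
    - [0.0, [0.0224, 0.042, 0], 0]
    - [0.0, [0.032, 0.05, -0.0005], 0]
    - [0.0, [0.039, 0.0547, -0.001], 0]
    - [0.0, [0.046, 0.0586, -0.001], 0]
    - [0.0, [0.05, 0.061, -0.001], 0]

```text
time_s: 42.3
ee_pos: [459.3, 355.5, 53.1]
eef_rot: [-0.494, 0.526, -0.46, -0.517]
wrist_force: [0.9, -0.4, 0.9]
opening: 0.2
```

Run:
```python
from h import *
w=O0-22*X0; info([*w,49])
```

```text
42.3 [459.2596 355.5327  53.0838] yaw 95.12 F [ 0.8926 -0.387   0.9032] open 0.2 q1,7 [-0.7316  0.7838]
shift [ 0.0041 -0.0003 -0.0002]
```

Call:
move_arm:
  series:
    - [0.0, [0.002, 0, 0], 0]
    - [0.0, [0.004, 0, 0], 0]
    - [0.0, [0.005, 0, 0], 0]
    - [0.0, [0.006, 0, 0], 0]
    - [0.0, [0.006, 0, 0], 0]

```text
time_s: 42.8
ee_pos: [458.9, 355.6, 49.9]
eef_rot: [-0.495, 0.526, -0.46, -0.517]
wrist_force: [-10.1, -5.8, 40.6]
opening: 0.5
```

Run:
```python
from h import *
w=O0-22*X0; info([*w,49])
```

```text
42.8 [458.8802 355.5566  49.9386] yaw 95.12 F [-10.0754  -5.8135  40.5863] open 0.5 q1,7 [-0.7329  0.7827]
shift [ 0.001  -0.0009 -0.0002]
```

Call:
move_arm:
  series:
    - [0.0, [-0.005, 0, 0], 0]
    - [0.0, [-0.04, 0, 0], 0]
    - [0.0, [-0.09, 0, 0], 0]
    - [0.0, [-0.14, -0.04, 0], 0]
    - [0.0, [-0.19, -0.08, 0], 0]
    - [0.0, [-0.22, -0.12, 0], 0]
    - [0.0, [-0.22, -0.12, 0], 0]
    - [0.0, [-0.22, -0.12, 0], 0]

```text
time_s: 43.6
ee_pos: [573.1, 359.8, 278.2]
eef_rot: [-0.498, 0.526, -0.458, -0.516]
wrist_force: [-0.0, -0.7, -0.9]
opening: 0.4
```

Run:
```python
from h import *
c,W=case_view('w14'); save(c,'w14.png'); info()
Q=W[...,:2]-O0;cx=Q@X0;cy=Q@Y0;z=W[...,2]
m=(abs(cx)<70)&(abs(cy)<130)&(z>24)&(z<60); r=cv2.minAreaRect(np.c_[cx[m],cy[m]].astype(np.float32)); print(r)
for x in (-42,-30,-10,10,30,42): k=m&(abs(cx-x)<4); print(x,np.median(z[k]).round(1))
P=W[(abs(W[...,0]-509)<30)&(abs(W[...,1]+365)<30)&(z>70)&(z<112)]; print('bat',len(P))
for n in ('scene','side'):
    s=cam(n); Ws=pts(s); P=Ws[(abs(Ws[...,0]-509)<30)&(abs(Ws[...,1]+365)<30)&(Ws[...,2]>75)&(Ws[...,2]<115)]
    u=np.array([np.cos(np.radians(67)),np.sin(np.radians(67))]); L=(P[:,:2]-[509,-365])@u; print(n,len(P),L.mean() if len(P) else None, P[:,2].max() if len(P) else None)
```

```text
43.65 [570.3287 359.6371 275.8672] yaw 95.01 F [-0.4361 -0.5211  0.2605] open 0.4 q1,7 [-0.5861  0.9529]
((-1.2834510803222656, 0.19762420654296875), (96.37505340576172, 220.43301391601562), 0.19422242045402527)
-42 33.5
-30 33.4
-10 33.4
10 33.4
30 33.4
42 33.4
bat 0
scene 20 4.608561813736108 109.17500670065999
side 29 -1.498283136354563 109.68197593076081
```

View pics/w14.png

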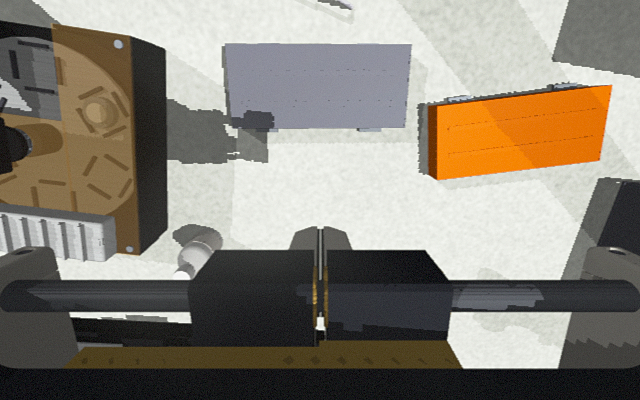

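The lid is shut: its top is flat at 33.4 mm across the whole case (row 85, col 318). The dosimeter is still in its pocket (112, 99), and the toggle tip is at about 109 mm, so upright. Handing in.

```bash
python3 -c "
from bench import robot
print(robot.hand_in())"
```

```text
the job is handed in; nothing more can be done
None
```

The job is done and handed in at about 44 s on the robot's clock. I set the drive switch to off first. Then I turned the carousel to bring the three cells present (pockets 3, 1 and 0) to the opening one at a time. Each went flat into its own compartment, and I folded the lid shut.

**Last checks:**
- **Cells:** all three tops measured 22.5–22.7 mm in separate compartments before the lid was closed.
- **Lid and case:** the lid is flat at 33.4 mm across its whole depth, so fully shut. The case stayed within about 1 mm of where it was first measured.
- **Switch:** right after release the bat was about 0.04 rad or less from upright. At the end the two fixed cameras disagreed slightly on its offset at the tip (+4.6 and −1.5 mm); averaged, that is about 0.04 rad, inside the 0.1 rad limit.
- **Dosimeter and bench:** the dosimeter is still in its pocket. Nothing else appeared moved in the views taken, though I did not measure the other items again.

**What did not go cleanly:**
- On the first pick the fingers overshot downward and closed on the pocket's fence strips, with about 41 N at the wrist. I opened them, rose and picked the cell normally.
- Pressing the lid home briefly read about 41 N at the wrist, through the fingertips.

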